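# Load the last instrument and click the sterilising cassette shut

## Task

Lay the steel scaler from the tray into the empty middle place of the open instrument cassette, seated in both blue clips, and let go of it. Then swing the lid over and press its free edge down at the front until the spring catch clicks over the lip and keeps it shut. The thin lid bends easily: never press on the cassette with more than 18 N, and leave the other things where they are.

Things in the scene. Friction and masses are not known exactly. Their poses are not given: they have to be found in the camera images.
- scaler_mid (a point): the loose scaler: a thin steel hand instrument, about 20 g, with a straight handle (8 mm thick) and a fine bent hook at each end, 163 mm long, lying flat in the brown work tray on the left. The point is at the middle of the handle, 4 mm above its underside; y axis along the handle (both ways round are alike), z up. The tray's floor is 4.5 mm thick, its rim 15 mm high.
- cassette: the open perforated steel cassette, 148 (x) x 187 (y) mm, 25 high when shut, on a thin grey non-slip mat, so it does not shift. Origin at the centre of its underside, 3 mm above the worktop; x axis from its front (spring catch, nearer the robot) to its back (hinge), z up. Four instruments already lie in it along y; the middle place is empty. Walls 20 mm high, 3 mm thick.
- slot (a point): where the scaler's mid point belongs: middle of the empty place, 10 mm above the cassette's underside; y axis along the place (the handle lies along it), z up. Two blue V-shaped clips, 51 mm to either side along y, hold the handle: 10 mm wide at the foot, 17 mm at the mouth, 5 mm above this point; their floor is 4 mm below it. The neighbouring instruments lie 18 mm to either side.
- lid_hinge (a point): middle of the lid's hinge line at the back of the cassette, 71 mm behind its centre, 21 mm above its underside; the line runs along the cassette's y axis. The lid is 186 mm wide and 134 mm deep from the hinge line to its free edge (a lip in the middle, 34 mm wide, reaches out to 144 mm); its outer (upper) face lies 4 mm outside the hinge line.
- lid_edge (a point): the place to press: on the lid's outer face, half-way across, 121 mm from the hinge line, 13 mm in from the free edge; moves with the lid; z axis out of the outer face. Pressed here, the lid meets the catch at 3 N, needs 6 to 9 N to pass it 4 to 5 mm lower, then gives way; 2.5 mm further it is caught, against two rubber buffers (5 N), and 0.6 mm below that it meets a hard stop.
- cassette_lid (a joint): angle of the lid (rad): 0 level, 1.57 upright, 2.0 leaning back. A stiff hinge: it stays where it is left (about 1 N at the free edge moves it). The catch is screwed on through slots and sits up to 5.5 mm higher or lower from one cassette to the next, so the lid meets it anywhere from 0.058 to 0.093 and rests, once caught, anywhere from -0.003 to 0.036. Not caught, it springs back.
- catch (a joint): angle of the spring catch (rad): a steel leaf 16 mm wide in the middle of the cassette's front wall, between two rubber buffers, with a nose that hooks over the lid's lip and a thumb tab on top, up to 42 mm above the cassette's underside. 0 (reads about -0.01) at rest; pushed outwards to about 0.15 by the lip as it passes; back to 0 when it has clicked; about 0.1 while half caught.
- nippers: steel nail nippers, 42 x 121 x 11 mm, lying in the tray; leave them. Origin under their centre.
- brush: white nail brush, 36 x 98 x 32 mm, in the tray; leave it. Origin under its centre.
- dish: empty stainless kidney dish, 87 x 195 x 35 mm, to the right of the cassette; leave it. Origin under its centre.

How it is judged:
By the outcome, as a careful person would: the job done as asked, in the order asked, and still so for the second after the job is handed in, with the robot touching nothing.
It also fails if it takes over 64 s, if anything falls off the work surface, if the arm or the gripper's body presses on something with over 40 N, if the wrist force passes 120 N, or if a joint passes its speed limit or range.

## Robot

A 7-joint arm with a two-finger parallel gripper is mounted at the origin on a cart in front of the work surface, level with it; the furniture and walls round the work are solid. World frame = base frame: x ahead of the robot, y to its left, z up, the work surface at z = 0. Lengths are in m, angles in rad, forces in N, time in s.
With the tool pointing down it reaches from about 0.35 to 0.9 m from the base axis. Payload 19.9 kg.
Tool frame: the origin (TCP) lies midway between the tips of the shut fingers; the grasp point (between the pads) lies 19 mm behind it (ctrl.grip_depth is the distance from the TCP to the grasp point, in m); z points along the fingers, y is the direction in which the jaws open and shut (so a half turn about z gives the same grasp; the last joint's range is limited). The gripper opens to 94 mm and grips with 3 to 60 N. Pads are 16 mm wide; open, the fingers measure 119 mm over their backs; the gripper's body (75 mm by 177 mm) begins 78 mm behind the grasp point.
Start: joints at [1.282, 0.417, -0.01, 1.614, 0.005, 1.111, -0.053], TCP at [0.153, -0.606, 0.205] pointing down, gripper open.
Joint ranges: [-2.81, 2.81], [-0.39, 2.02], [-1.27, 1.25], [0.06, 2.57], [-1.19, 4.33], [0.19, 2], [-2.82, 2.82]. Speed limits (rad/s): [1.89, 1.89, 2.39, 2.39, 3.01, 3.01, 3.01].

## Interface

Orientations are given as a rotation vector (axis times angle).
In Python, from plant import ctrl gives the robot as it stands.
- The arm moves only by the tool apply_moves, never from a script. Its argument "rows" is a list of rows, each a list of 7 numbers: the shift along the tool's x, y, z in mm, then the turn, a rotation vector about the tool's x, y, z in rad, then the gripper command: -1 is fully open, 1 is shut, values between are in proportion. A call has exactly 8 rows; each row shifts and turns the commanded pose from where the row before left it, along the tool's axes as they then stand; what a row does not reach is not made up. A row lasts 1/10 s, in which the tool goes at most 50 mm and 8.59 degrees, less where a joint would pass 70% of its speed; a pose out of reach is approached as far as the arm can. A call is refused whole if a number of a shift passes 50 or a number of a turn 0.15, either way. A call with a gripper value outside its range is refused whole. The fingers move at their own pace and stop on an object; the grip force is fixed at half the most. Time passes only in rows, so rows that do not move let the fingers close, or fill a call up. It gives the time, the measured TCP pose, the force and the opening at its end, in the units of the state.
- ctrl.sense(): the state, without advancing time (a new reading comes with each control period).
- ctrl.snapshot(name): name is "scene" or "top"; returns (picture, depth): 420x560x3 uint8, red, green, blue; 420x560 float32, m along the optical axis (not along the pixel's ray), 0 where there is no reading.
- ctrl.calibration(name): a dict with "vertical_fov" (degrees; the focal length in pixels is half the picture's height over the tangent of half this angle, whatever the lens; pixels are square), "cx", "cy" (the principal point, pixels), "R" (3x3) and "t" (3): a world point X has camera coordinates R X + t. Camera axes: x right, y down, z forward; pixel columns grow to the right and rows downward; lengths in m; the calibration is good to about 2 mm. A picture is of the moment at which its call begins. calibration takes no time and is no camera call.
- ctrl.close_job(): hands the job in, once; it reports no verdict.
The state is a dict: "clock": time; "q": joint angles; "joint_vel": joint speeds; "joint_torque": joint torques, N m; "ee_pos": TCP position; "tcp_rot": TCP orientation; "ft_force": force on the tool from outside, world axes, zero at the start; "moment": the same for the moment, N m; "opening": finger opening in m.
Only numpy, scipy, OpenCV 4.12 (cv2) and the standard library are available. Lean on these libraries where they do the work, as an engineer would, in place of code of your own. Each camera call takes 0.05 s, during which the arm holds its last target.

## Working session

There is one attempt and no reset: what is moved stays moved. The work goes in short steps, Python scripts to look and compute and a tool call to move; the robot and the scene stay as the last step left them, time stands still between calls to the robot, and variables do not carry over. Pictures are saved under pics/ and viewed, and the job is handed in when it is done.

Besides the shell and the picture viewer there is one more tool, called after ">>>" by a JSON object that holds its "method" and its "body". apply_moves: Moves the arm, as the interface text tells. Its arguments: {"type":"object","properties":{"rows":{"type":"array"}},"required":["rows"]}

```bash
ls; mkdir -p pics; python3 - <<'E'
from plant import ctrl
import cv2,numpy as np
for n in("scene","top"):
    p,d=ctrl.snapshot(n); cv2.imwrite(f"pics/{n}0.png",p[:,:,::-1]); np.savez(f"pics/{n}0.npz",p=p,d=d)
    print(n,ctrl.calibration(n))
print(ctrl.sense(),ctrl.grip_depth)
E
```

```text
pics
scene {'vertical_fov': 55.03032464163496, 'cx': 280.2795463035749, 'cy': 213.10155794952604, 'R': array([[-0.66355632, -0.74779883,  0.02213402],
       [-0.51651451,  0.43652293, -0.73665494],
       [ 0.5412077 , -0.50024458, -0.67590649]]), 't': array([0.24792737, 0.36548397, 0.95516031])}
top {'vertical_fov': 50.0532034532664, 'cx': 274.16768414445346, 'cy': 213.75521957945142, 'R': array([[-0.01762754, -0.99982798,  0.00576864],
       [-0.98261216,  0.01625689, -0.1849569 ],
       [ 0.18483131, -0.00892867, -0.9827297 ]]), 't': array([-0.13811575,  0.50530623,  1.24237012])}
{'clock': 0.1, 'q': array([ 1.28247437,  0.41793746, -0.01030038,  1.61408814,  0.00473142,
        1.11068884, -0.05296559]), 'joint_vel': array([-0.00070442, -0.00187686, -0.00114174, -0.0017983 ,  0.00058471,
       -0.00015894,  0.00081234]), 'joint_torque': array([ 1.81496231e-03, -8.52574968e+01,  6.40012901e-01, -4.26695788e+01,
       -4.88960452e-02,  1.62356434e-02,  1.22341230e-04]), 'ee_pos': array([ 0.15260153, -0.60574732,  0.20488426]), 'tcp_rot': array([-3.11662624e+00, -3.86675754e-01,  3.89755150e-04]), 'ft_force': array([ 0.26698118, -0.099007  ,  0.57626567]), 'moment': array([ 0.00850077, -0.00534401, -0.03545641]), 'opening': 0.09407647360310988} 0.0188
```

View pics/scene0.png

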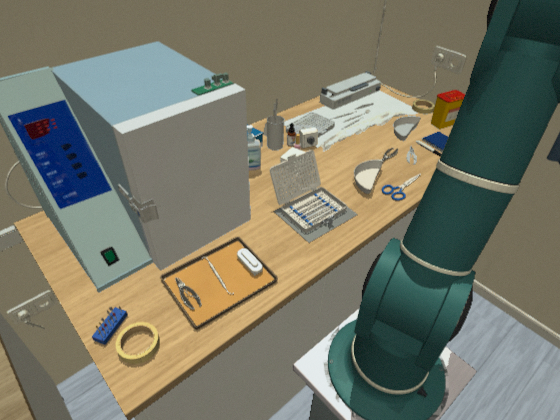

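View pics/top0.png

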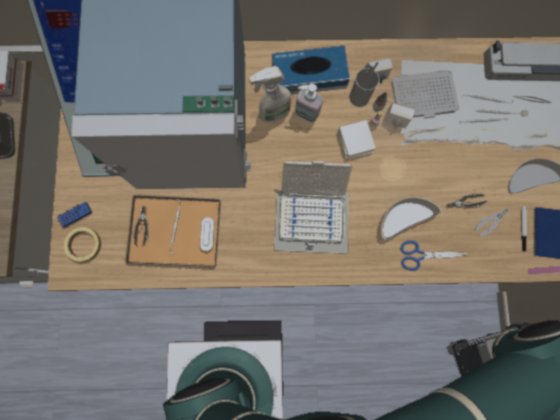

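The scene picture shows the tray at about (218,280), with the scaler at (217,275), and the cassette at (312,212) with its lid leaning back. In the top view the scaler is at about (175,227) and the cassette at about (312,220). Next I'll enlarge crops.

```bash
python3 - <<'E'
import cv2,numpy as np
p=cv2.imread("pics/top0.png")
cv2.imwrite("pics/c1.png",cv2.resize(p[190:275,120:225],None,fx=7,fy=7,interpolation=cv2.INTER_CUBIC))
cv2.imwrite("pics/c2.png",cv2.resize(p[155:260,265:360],None,fx=5.7,fy=5.7,interpolation=cv2.INTER_CUBIC))
p=cv2.imread("pics/scene0.png")
cv2.imwrite("pics/c3.png",cv2.resize(p[145:245,265:365],None,fx=6,fy=6,interpolation=cv2.INTER_CUBIC))
E
```

```text
(no output)
```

View pics/c1.png

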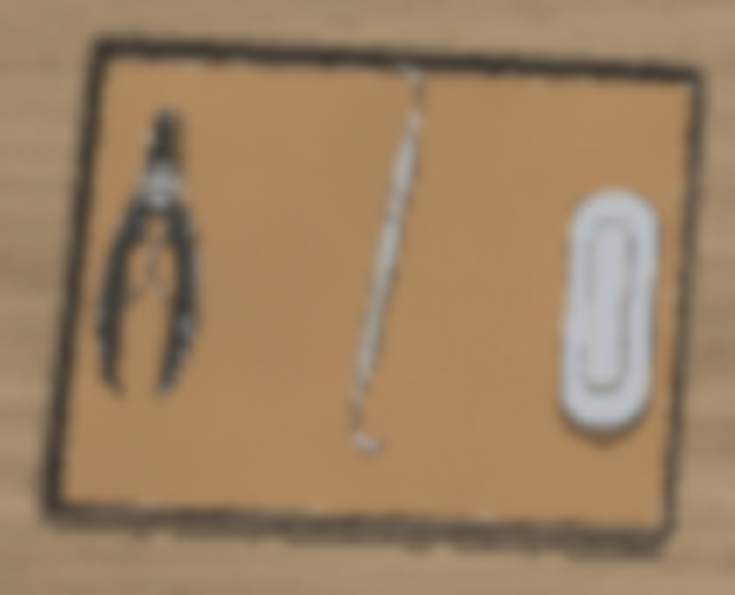

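View pics/c2.png

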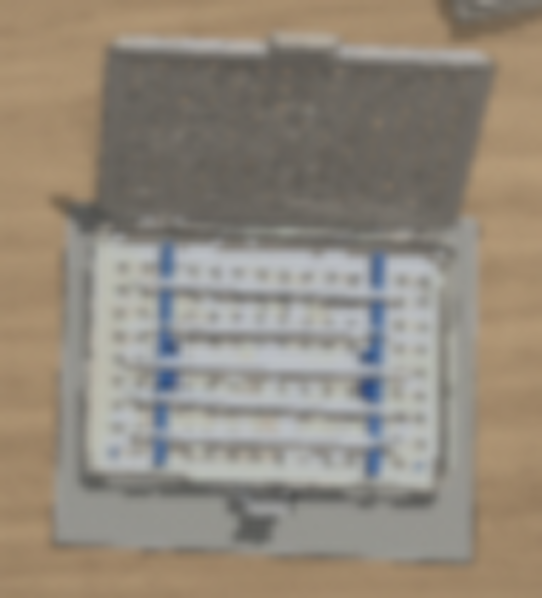

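View pics/c3.png

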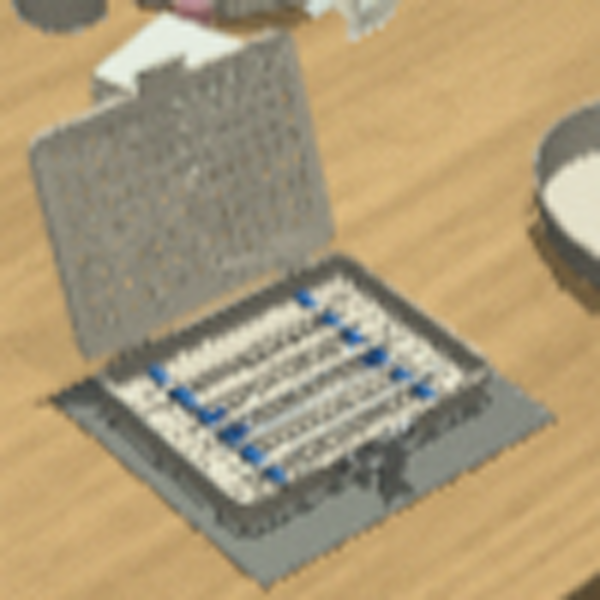

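```bash
cat > h.py <<'E'
import numpy as np,cv2
from plant import ctrl
def cam(n):
    c=ctrl.calibration(n); f=210/np.tan(np.radians(c['vertical_fov']/2)); return c,f
def plane(n,u,v,z):
    c,f=cam(n); u=np.asarray(u,float);v=np.asarray(v,float)
    d=np.stack([(u-c['cx'])/f,(v-c['cy'])/f,np.ones_like(u)],-1)@c['R']
    o=-c['R'].T@c['t']; s=(z-o[2])/d[...,2]; return o+s[...,None]*d
def proj(n,X):
    c,f=cam(n); P=np.asarray(X)@c['R'].T+c['t']; return P[...,:2]/P[...,2:]*f+[c['cx'],c['cy']]
def cloud(n,d):
    c,f=cam(n); v,u=np.mgrid[:420,:560]; P=np.stack([(u-c['cx'])/f*d,(v-c['cy'])/f*d,d],-1); return (P-c['t'])@c['R']
E
python3 - <<'E'
from h import *
for n in("scene","top"):
    z=np.load(f"pics/{n}0.npz");p=z['p'];d=z['d'];W=cloud(n,d)
    hsv=cv2.cvtColor(p,cv2.COLOR_RGB2HSV)
    if n=="top": box=(slice(198,258),slice(155,195))
    else: box=(slice(250,300),slice(195,240))
    m=np.zeros((420,560),bool); m[box]=hsv[box][...,1]<95
    k,l,s,c=cv2.connectedComponentsWithStats(m.astype(np.uint8))
    for i in range(1,k):
        if s[i,4]<15: continue
        v,u=np.nonzero(l==i); X=plane(n,u,v,.0085)[:,:2]
        print(n,s[i],X.mean(0), "depth z",np.median(W[l==i][:,2]))
        vx,vy,x0,y0=cv2.fitLine(X.astype(np.float32),cv2.DIST_HUBER,0,.001,.001).ravel()
        t=(X-[x0,y0])@[vx,vy]; mid=np.array([x0,y0])+(t.min()+t.max())/2*np.array([vx,vy]); print(' dir',vx,vy,'ang',np.arctan2(vy,vx),'len',np.ptp(t),'mid',mid)
# crop reads (top c2: scale5.7 off 265,155)
f=lambda a:(np.array([265,155])+(np.array(a)+.5)/5.7-.5)
for a,z in [((167,346),.018),((167,380),.018),((372,353),.018),((370,388),.018),((85,485),.023),((432,497),.023),((92,238),.023),((455,240),.023),((250,525),.04)]:
    u,v=f(a);print(a,plane('top',u,v,z).round(4))
g=lambda a:(np.array([265,145])+(np.array(a)+.5)/6-.5)
for a,z in [((235,510),.023),((492,362),.023),((342,255),.023),((100,378),.023),((212,415),.018),((235,435),.018),((352,337),.018),((376,355),.018)]:
    u,v=g(a);print('s',a,plane('scene',u,v,z).round(4))
E
```

```text
scene [195 250  36  44 173] [0.51583831 0.13883863] depth z 0.011141040493048492
 dir 0.98778874 -0.15579945 ang -0.15643673 len 0.17060555911816924 mid [0.49078872 0.14278959]
scene [237 250   3  10  24] [0.50407551 0.05147977] depth z 0.02522208196959501
 dir 0.81102306 -0.58501416 ang -0.62489754 len 0.03577112946645648 mid [0.5026688 0.0528043]
scene [195 293   5   7  24] [0.45445048 0.22839379] depth z 0.009970585649427082
 dir 0.9866961 -0.16257548 ang -0.16330032 len 0.02356082938075834 mid [0.4561063 0.2278988]
top [155 198  40   5  98] [0.56005883 0.14123498] depth z 0.005312820363840202
 dir 0.027865335 0.9996117 ang 1.5429274 len 0.11600462258936955 mid [0.56025343 0.14815211]
top [170 205  10  44 152] [0.47817193 0.14570579] depth z 0.009546125147605795
 dir 0.9847562 -0.17394061 ang -0.17482987 len 0.1291180152807785 mid [0.47772396 0.14578491]
(167, 346) [ 0.5029 -0.2048  0.018 ]
(167, 380) [ 0.4851 -0.2043  0.018 ]
(372, 353) [ 0.4975 -0.3102  0.018 ]
(370, 388) [ 0.4792 -0.3084  0.018 ]
(85, 485) [ 0.431 -0.161  0.023]
(432, 497) [ 0.4219 -0.3369  0.023 ]
(92, 238) [ 0.5593 -0.1672  0.023 ]
(455, 240) [ 0.5552 -0.3548  0.023 ]
(250, 525) [ 0.4073 -0.2427  0.04  ]
s (235, 510) [ 0.4419 -0.1578  0.023 ]
s (492, 362) [ 0.4331 -0.3487  0.023 ]
s (342, 255) [ 0.5535 -0.3529  0.023 ]
s (100, 378) [ 0.5642 -0.1727  0.023 ]
s (212, 415) [ 0.5062 -0.203   0.018 ]
s (235, 435) [ 0.4866 -0.2015  0.018 ]
s (352, 337) [ 0.5022 -0.3087  0.018 ]
s (376, 355) [ 0.4827 -0.3079  0.018 ]
```

```bash
cat >> h.py <<'E'
from scipy.spatial.transform import Rotation as Ro
def pose():
    s=ctrl.sense(); R=Ro.from_rotvec(s['tcp_rot']).as_matrix(); return s,s['ee_pos'],R
def st():
    s,p,R=pose(); print('t%.2f'%s['clock'],'p',p.round(4),'yaw %.3f'%np.arctan2(R[1,0],R[0,0]),'tool z',R[:,2].round(4),'F',s['ft_force'].round(2),'open %.4f'%s['opening'],'q',s['q'].round(2))
def plan(P,yaw,R0=None,p0=None,vmax=48,wmax=.14,n=None):
    s,p,R=pose()
    if p0 is not None:p=np.array(p0)
    y0=np.arctan2(R[1,0],R[0,0]) if R0 is None else R0
    D=np.array(P)-p; n=n or max(1,int(np.ceil(max(np.linalg.norm(D)*1000/vmax,abs(yaw-y0)/wmax)))); 
    for i in range(n):
        y=y0+(yaw-y0)*i/n; x=np.array([np.cos(y),np.sin(y),0]);yy=np.array([np.sin(y),-np.cos(y),0])
        d=D/n*1000; print([round(float(d@x),1),round(float(d@yy),1),round(float(-d[2]),1),0,0,round(-(yaw-y0)/n,4)])
E
python3 - <<'E'
from h import *
z=np.load("pics/top0.npz");W=cloud('top',z['d'])
# ends of scaler
f=lambda a:(np.array([120,190])+(np.array(a)+.5)/7-.5)
for a in [(413,70),(358,445),(415,105),(358,400)]: print(a,plane('top',*f(a),.0085).round(4))
# heightmap 3cm
X=W.reshape(-1,3); ok=z['d'].ravel()>0
for x in np.arange(.36,.9,.04):
    print('%.2f'%x,' '.join('%3d'%(1000*np.max(X[ok&(abs(X[:,0]-x)<.02)&(abs(X[:,1]-y)<.02)][:,2],initial=-.009)) for y in np.arange(.24,-.5,-.04)))
st()
print('A');plan((.40,-.25,.2),1.5)
print('B');plan((.478,.146,.12),2.977,1.5,(.40,-.25,.2))
E
```

```text
(413, 70) [0.5578 0.136  0.0085]
(358, 445) [0.3988 0.1554 0.0085]
(415, 105) [0.5426 0.1349 0.0085]
(358, 400) [0.4176 0.1559 0.0085]
0.36  18  18  20  21  25  24   7   7   6   5   8   5   9   6   7   7   9   8   7
0.40  11  12  13  10  30  31  19   7   6   6   9  10  44  39  11   8   8   7   7
0.44  20  12  16  13  32  41  18   7   6   6  29  30  38  30  27  27   7  38  36
0.48  17  12  17  16  30  41  19   7   8   6  31  24  25  23  23  29   6  43  39
0.52  19  13  15  18  13  27  20   6   9   8  28  23  24  23  23  30   6   9  39
0.56 261  21  21  17  21  21  21   7   6   6  46  54  61  64  71  71   7   6   5
0.60 462 462 463 461 461 462 462 462 461   9 132 147 162 159 151 147   6   7   8
0.64 461 461 462 461 461 462 483 487 460   9 145 150 161 160 148   2   8   5   6
0.68 457 458 458 457 458 461 483 483 467   6   7   6   7   7   8  42  43  42   6
0.72 457 458 458 457 458 457 458 458 457   6   7   7   7   8   7  43  45  44   7
0.76 459 459 457 458 457 457 458 457 456   7   7   7   8   7   7  45  45  44  33
0.80 458 457 457 458 457 458 457 458 456 267 263 111 178 168   6   8  40  
[... 440 characters left out ...]
, 0, np.float64(-0.1253)]
[40.8, -14.5, 0.5, 0, 0, np.float64(-0.1253)]
[42.3, -9.2, 0.5, 0, 0, np.float64(-0.1253)]
[43.2, -3.9, 0.5, 0, 0, np.float64(-0.1253)]
[43.3, 1.5, 0.5, 0, 0, np.float64(-0.1253)]
[42.8, 6.9, 0.5, 0, 0, np.float64(-0.1253)]
[41.6, 12.2, 0.5, 0, 0, np.float64(-0.1253)]
[39.7, 17.3, 0.5, 0, 0, np.float64(-0.1253)]
B
[36.4, 4.5, 7.3, 0, 0, -0.1343]
[35.5, 9.4, 7.3, 0, 0, -0.1343]
[33.9, 14.0, 7.3, 0, 0, -0.1343]
[31.7, 18.4, 7.3, 0, 0, -0.1343]
[29.0, 22.5, 7.3, 0, 0, -0.1343]
[25.7, 26.2, 7.3, 0, 0, -0.1343]
[22.0, 29.4, 7.3, 0, 0, -0.1343]
[17.8, 32.1, 7.3, 0, 0, -0.1343]
[13.4, 34.2, 7.3, 0, 0, -0.1343]
[8.7, 35.7, 7.3, 0, 0, -0.1343]
[3.8, 36.5, 7.3, 0, 0, -0.1343]
```

>>> {"method": "apply_moves", "body": {"rows": [[33, -28, 0, 0, 0, -0.125, 0.15], [36, -24, 0, 0, 0, -0.125, 0.15], [39, -20, 0, 0, 0, -0.125, 0.15], [41, -14, 0, 0, 0, -0.125, 0.15], [42, -9, 0, 0, 0, -0.125, 0.15], [43, -4, 0, 0, 0, -0.125, 0.15], [43, 2, 0, 0, 0, -0.125, 0.15], [43, 7, 0, 0, 0, -0.125, 0.15]]}}

```text
clock: 0.9
ee_pos: [0.3525, -0.321, 0.2054]
tcp_rot: [-2.546, -1.84, 0.0]
ft_force: [0.3, -1.1, 0.6]
opening: 0.0403
```

```bash
python3 - <<'E'
from h import *
st(); plan((.478,.146,.10),2.977)
E
```

```text
t0.90 p [ 0.3525 -0.321   0.2054] yaw 1.252 tool z [-2.e-04 -0.e+00 -1.e+00] F [ 0.26 -1.07  0.64] open 0.0403 q [ 0.99  0.17 -0.35  1.96  0.07  1.03  0.29]
[37.1, -2.1, 8.1, 0, 0, np.float64(-0.1327)]
[37.1, 2.8, 8.1, 0, 0, np.float64(-0.1327)]
[36.4, 7.7, 8.1, 0, 0, np.float64(-0.1327)]
[35.0, 12.5, 8.1, 0, 0, np.float64(-0.1327)]
[33.1, 17.0, 8.1, 0, 0, np.float64(-0.1327)]
[30.6, 21.2, 8.1, 0, 0, np.float64(-0.1327)]
[27.5, 25.1, 8.1, 0, 0, np.float64(-0.1327)]
[23.9, 28.5, 8.1, 0, 0, np.float64(-0.1327)]
[19.9, 31.4, 8.1, 0, 0, np.float64(-0.1327)]
[15.6, 33.8, 8.1, 0, 0, np.float64(-0.1327)]
[11.0, 35.5, 8.1, 0, 0, np.float64(-0.1327)]
[6.2, 36.7, 8.1, 0, 0, np.float64(-0.1327)]
[1.3, 37.2, 8.1, 0, 0, np.float64(-0.1327)]
```

>>> {"method": "apply_moves", "body": {"rows": [[37, -2, 6, 0, 0, -0.133, 0.15], [37, 3, 6, 0, 0, -0.133, 0.15], [36, 8, 8, 0, 0, -0.133, 0.15], [35, 12, 8, 0, 0, -0.133, 0.15], [33, 17, 8, 0, 0, -0.133, 0.15], [31, 21, 8, 0, 0, -0.133, 0.15], [28, 25, 8, 0, 0, -0.133, 0.15], [24, 28, 8, 0, 0, -0.133, 0.15]]}}

```text
clock: 1.7
ee_pos: [0.4292, -0.0344, 0.1452]
tcp_rot: [1.26, 2.878, -0.0]
ft_force: [0.1, -0.6, 0.2]
opening: 0.0398
```

>>> {"method": "apply_moves", "body": {"rows": [[20, 31, 8, 0, 0, -0.133, 0.15], [16, 34, 8, 0, 0, -0.133, 0.15], [11, 36, 8, 0, 0, -0.133, 0.15], [6, 37, 8, 0, 0, -0.133, 0.15], [1, 37, 8, 0, 0, -0.133, 0.15], [0, 0, 10, 0, 0, 0, 0.15], [0, 0, 10, 0, 0, 0, 0.15], [0, 0, 0, 0, 0, 0, 0.15]]}}

```text
clock: 2.5
ee_pos: [0.4772, 0.1431, 0.0841]
tcp_rot: [-0.263, -3.128, 0.001]
ft_force: [-0.2, -0.2, 0.9]
opening: 0.0399
```

```bash
cat > shot.py <<'E'
import sys
from h import *
# usage: name tag x0 y0 x1 y1 scale
n,tag,x0,y0,x1,y1,s=sys.argv[1:8]; x0,y0,x1,y1=map(int,(x0,y0,x1,y1))
p,d=ctrl.snapshot(n); np.savez(f"pics/{tag}.npz",p=p,d=d); cv2.imwrite(f"pics/{tag}.png",cv2.resize(p[y0:y1,x0:x1,::-1],None,fx=float(s),fy=float(s),interpolation=cv2.INTER_CUBIC)); st()
E
python3 shot.py scene s1 150 200 290 310 5; python3 shot.py top t1 110 180 230 275 6
```

```text
t2.55 p [0.4777 0.1432 0.085 ] yaw 2.974 tool z [-1.3e-03 -6.0e-04 -1.0e+00] F [ 0.   -0.05  0.67] open 0.0399 q [ 0.31  0.47 -0.8   2.01  0.45  0.85  0.65]
t2.60 p [0.478  0.1433 0.0855] yaw 2.974 tool z [-4.e-04 -5.e-04 -1.e+00] F [-0.12  0.43  0.18] open 0.0398 q [ 0.31  0.47 -0.8   2.01  0.45  0.85  0.65]
```

View pics/s1.png

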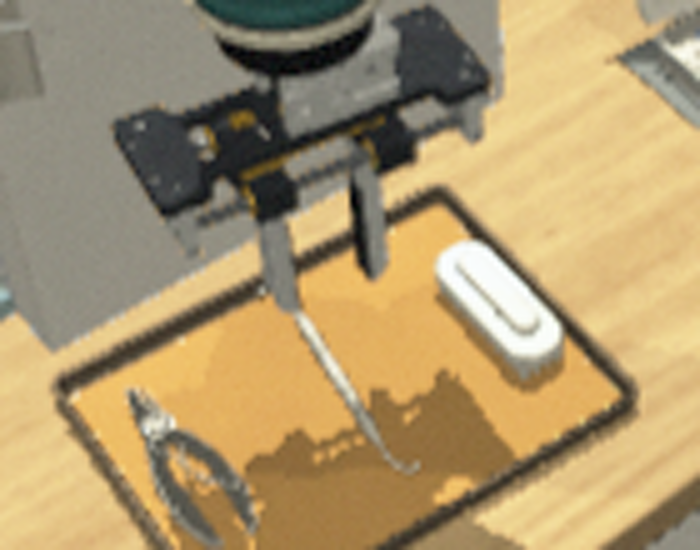

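View pics/t1.png

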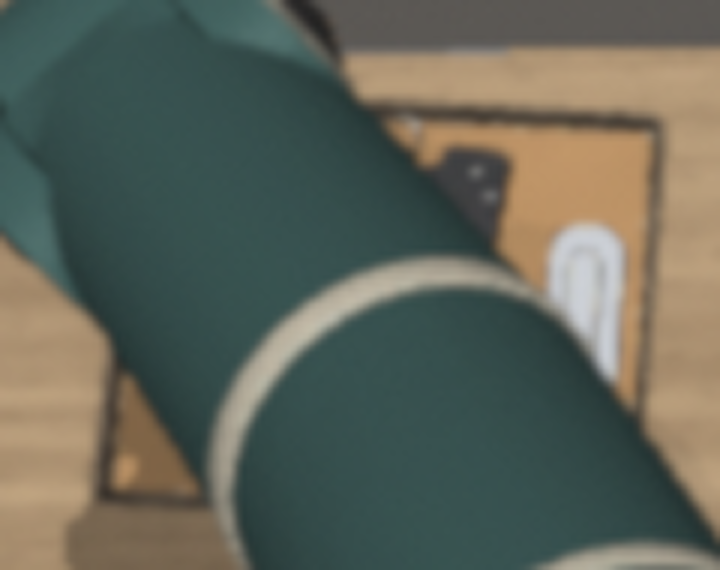

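```bash
python3 - <<'E'
from h import *
s,p,R=pose()
for a in(-.026,.026,0):
    q=proj('scene',p+R[:,1]*a); print(a,q,(q-[150,200]+.5)*5-.5)
# scene line handle at mid
z=np.load("pics/scene0.npz")['p'];cv2.imwrite("pics/c4.png",cv2.resize(z[245:305,185:245,::-1],None,fx=9,fy=9,interpolation=cv2.INTER_CUBIC))
E
```

```text
-0.026 [224.14255141 253.3040947 ] [372.71275707 268.52047352]
0.026 [206.49467864 260.81490342] [284.47339321 306.07451712]
0 [215.40377186 257.02325693] [329.01885928 287.11628463]
```

View pics/c4.png

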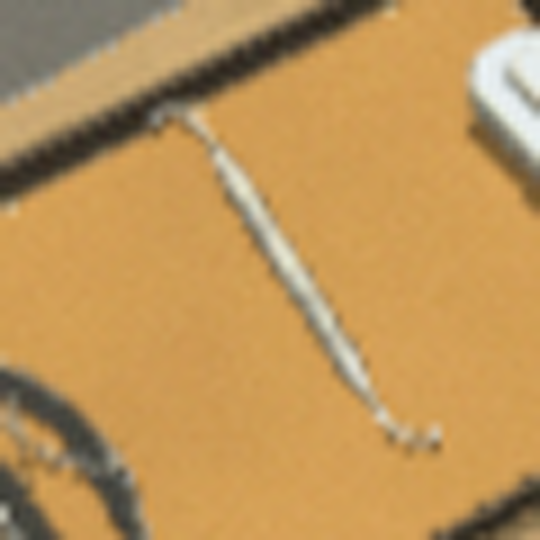

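```bash
python3 - <<'E'
from h import *
f=lambda a:(np.array([185,245])+(np.array(a)+.5)/9-.5)
P=[plane('scene',*f(a),.0095) for a in[(215,155),(380,405),(183,108),(412,445)]]
for q in P: print(q.round(4))
d=P[0]-P[1];print((P[0]+P[1])/2,(P[2]+P[3])/2,np.arctan2(d[1],d[0]),np.linalg.norm(d))
q=(P[0]+P[1])/2
plan((.479,.1445,.03),2.98)
E
```

```text
[0.5352 0.1358 0.0095]
[0.4204 0.1538 0.0095]
[0.5587 0.1324 0.0095]
[0.4023 0.1553 0.0095]
[0.47782552 0.14482502 0.0095    ] [0.48047063 0.14382536 0.0095    ] -0.1558984207468861 0.11618235487153178
[-0.4, 0.7, 27.7, 0, 0, np.float64(-0.003)]
[-0.4, 0.7, 27.7, 0, 0, np.float64(-0.003)]
```

>>> {"method": "apply_moves", "body": {"rows": [[0, 2, 20, 0, 0, -0.005, 0.15], [0, 0, 20, 0, 0, 0, 0.15], [0, 0, 15, 0, 0, 0, 0.15], [0, 0, 10, 0, 0, 0, 0.15], [0, 0, 6, 0, 0, 0, 0.15], [0, 0, 3, 0, 0, 0, 0.15], [0, 0, 0, 0, 0, 0, 0.15], [0, 0, 0, 0, 0, 0, 0.15]]}}

```text
clock: 3.4
ee_pos: [0.4787, 0.1463, 0.0119]
tcp_rot: [0.252, 3.131, 0.0]
ft_force: [-1.0, 0.1, 0.3]
opening: 0.0398
```

```bash
python3 shot.py scene s2 150 200 290 310 5
```

```text
t3.45 p [0.4787 0.1463 0.0119] yaw 2.981 tool z [ 7.e-04  2.e-04 -1.e+00] F [-0.47  0.24  0.64] open 0.0396 q [ 0.22  0.59 -0.71  2.04  0.58  0.72  0.55]
```

View pics/s2.png

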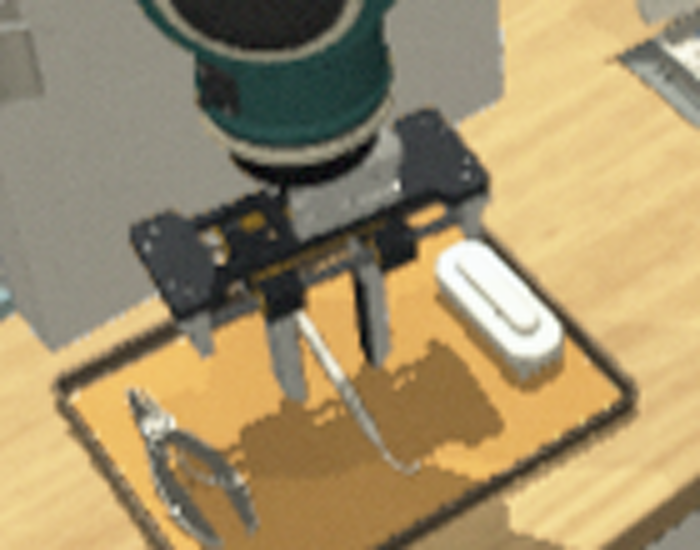

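Fingers straddle the scaler: tips at about (288,400) and (375,365), handle between them. Descending and closing.

>>> {"method": "apply_moves", "body": {"rows": [[0, 0, 3, 0, 0, 0, 0.15], [0, 0, 2.5, 0, 0, 0, 0.4], [0, 0, 0, 0, 0, 0, 0.6], [0, 0, 0, 0, 0, 0, 0.7], [0, 0, 0, 0, 0, 0, 0.8], [0, 0, 0, 0, 0, 0, 1], [0, 0, 0, 0, 0, 0, 1], [0, 0, 0, 0, 0, 0, 1]]}}

```text
clock: 4.25
ee_pos: [0.4785, 0.1462, 0.006]
tcp_rot: [0.252, 3.131, 0.0]
ft_force: [0.6, -0.2, -0.0]
opening: 0.007
```

>>> {"method": "apply_moves", "body": {"rows": [[0, 0, -5, 0, 0, 0, 1], [0, 0, -10, 0, 0, 0, 1], [0, 0, -15, 0, 0, 0, 1], [0, 0, -20, 0, 0, 0, 1], [0, 0, -20, 0, 0, 0, 1], [0, 0, -10, 0, 0, 0, 1], [0, 0, 0, 0, 0, 0, 1], [0, 0, 0, 0, 0, 0, 1]]}}

```text
clock: 5.05
ee_pos: [0.4784, 0.1459, 0.0858]
tcp_rot: [0.253, 3.131, -0.0]
ft_force: [0.2, 0.3, -0.2]
opening: 0.0071
```

```bash
python3 shot.py scene s3 150 200 290 310 5; python3 -c "
from h import *
plan((.492,-.2555,.10),1.523)"
```

```text
t5.10 p [0.4782 0.146  0.0855] yaw 2.981 tool z [-7.e-04 -2.e-04 -1.e+00] F [-0.39 -0.04 -0.81] open 0.0077 q [ 0.3   0.48 -0.81  2.    0.46  0.85  0.65]
[-7.1, -35.8, -1.3, 0, 0, np.float64(0.1325)]
[-11.8, -34.6, -1.3, 0, 0, np.float64(0.1325)]
[-16.2, -32.7, -1.3, 0, 0, np.float64(0.1325)]
[-20.4, -30.3, -1.3, 0, 0, np.float64(0.1325)]
[-24.2, -27.3, -1.3, 0, 0, np.float64(0.1325)]
[-27.6, -23.9, -1.3, 0, 0, np.float64(0.1325)]
[-30.5, -20.0, -1.3, 0, 0, np.float64(0.1325)]
[-32.9, -15.8, -1.3, 0, 0, np.float64(0.1325)]
[-34.7, -11.3, -1.3, 0, 0, np.float64(0.1325)]
[-35.9, -6.6, -1.3, 0, 0, np.float64(0.1325)]
[-36.5, -1.8, -1.3, 0, 0, np.float64(0.1325)]
```

View pics/s3.png

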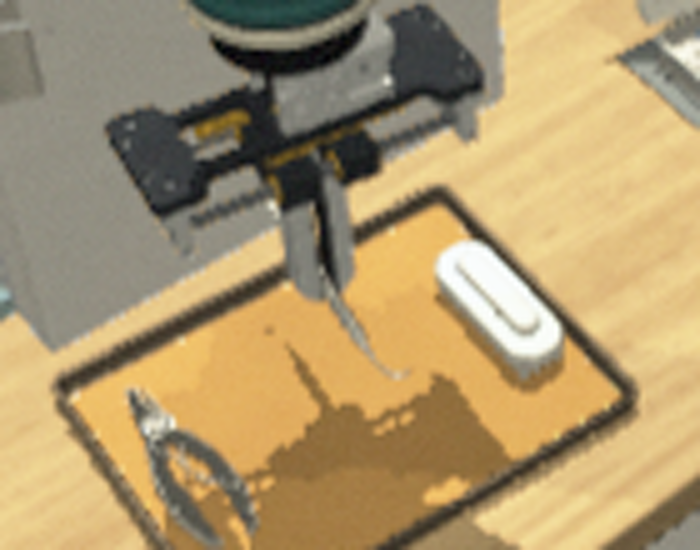

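```bash
python3 -c "
from h import *
plan((.44,-.05,.11),2.45,n=6)
print();plan((.492,-.2555,.08),1.524,2.45,(.44,-.05,.11),n=7)"
```

```text
[1.0, -33.3, -4.1, 0, 0, np.float64(0.0884)]
[-1.9, -33.2, -4.1, 0, 0, np.float64(0.0884)]
[-4.8, -32.9, -4.1, 0, 0, np.float64(0.0884)]
[-7.7, -32.4, -4.1, 0, 0, np.float64(0.0884)]
[-10.5, -31.6, -4.1, 0, 0, np.float64(0.0884)]
[-13.3, -30.5, -4.1, 0, 0, np.float64(0.0884)]

[-24.4, -17.9, 4.3, 0, 0, 0.1323]
[-26.6, -14.5, 4.3, 0, 0, 0.1323]
[-28.3, -10.9, 4.3, 0, 0, 0.1323]
[-29.5, -7.0, 4.3, 0, 0, 0.1323]
[-30.1, -3.1, 4.3, 0, 0, 0.1323]
[-30.3, 0.9, 4.3, 0, 0, 0.1323]
[-29.9, 4.9, 4.3, 0, 0, 0.1323]
```

>>> {"method": "apply_moves", "body": {"rows": [[1, -33, -4, 0, 0, 0.088, 1], [-2, -33, -4, 0, 0, 0.088, 1], [-5, -33, -4, 0, 0, 0.088, 1], [-8, -32, -4, 0, 0, 0.088, 1], [-10.5, -31.5, -4, 0, 0, 0.088, 1], [-13, -30.5, -4, 0, 0, 0.088, 1], [-24.5, -18, 4, 0, 0, 0.132, 1], [-26.5, -14.5, 4, 0, 0, 0.132, 1]]}}

```text
clock: 5.9
ee_pos: [0.4556, -0.1093, 0.1014]
tcp_rot: [-1.448, -2.787, 0.001]
ft_force: [0.6, 0.1, 0.1]
opening: 0.0074
```

>>> {"method": "apply_moves", "body": {"rows": [[-28.5, -11, 4, 0, 0, 0.132, 1], [-29.5, -7, 4, 0, 0, 0.132, 1], [-30, -3, 4, 0, 0, 0.132, 1], [-30, 1, 4, 0, 0, 0.132, 1], [-30, 5, 4, 0, 0, 0.132, 1], [0, 0, 0, 0, 0, 0, 1], [0, 0, 0, 0, 0, 0, 1], [0, 0, 0, 0, 0, 0, 1]]}}

```text
clock: 6.7
ee_pos: [0.4937, -0.2532, 0.0814]
tcp_rot: [-2.264, -2.176, 0.0]
ft_force: [-0.5, 1.0, -0.5]
opening: 0.0076
```

```bash
python3 shot.py scene s4 255 130 375 240 6; python3 shot.py top t4 255 145 375 265 5;python3 -c "
from h import *
plan((.4925,-.2555,.035),1.524,n=3)"
```

```text
t6.75 p [ 0.4939 -0.2533  0.0817] yaw 1.531 tool z [-5.e-04  6.e-04 -1.e+00] F [-0.46 -0.04 -0.25] open 0.0071 q [ 0.73  0.48 -0.39  1.88  0.24  0.83  0.18]
t6.80 p [ 0.4939 -0.2534  0.0818] yaw 1.531 tool z [-3.e-04  4.e-04 -1.e+00] F [ 0.03 -0.7   0.17] open 0.0076 q [ 0.73  0.48 -0.39  1.88  0.24  0.83  0.18]
[-0.7, -0.4, 15.6, 0, 0, np.float64(0.0023)]
[-0.7, -0.4, 15.6, 0, 0, np.float64(0.0023)]
[-0.7, -0.4, 15.6, 0, 0, np.float64(0.0023)]
```

View pics/s4.png

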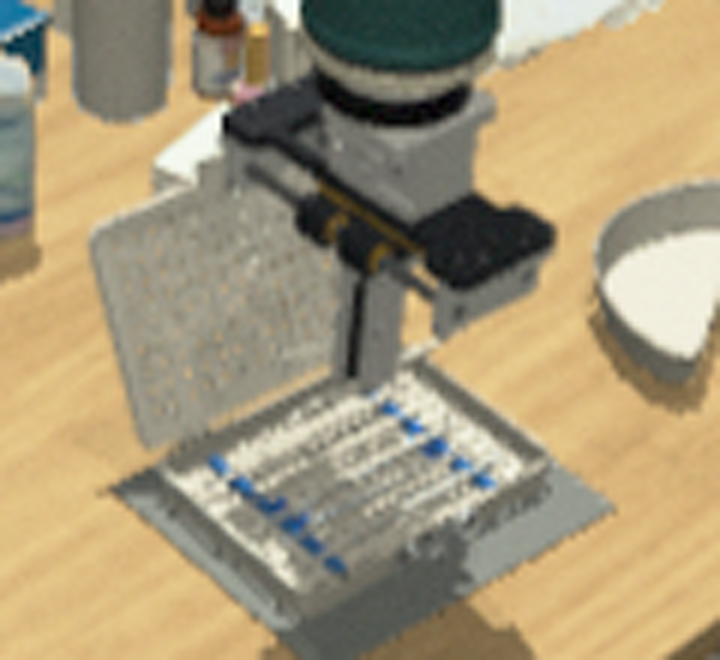

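View pics/t4.png

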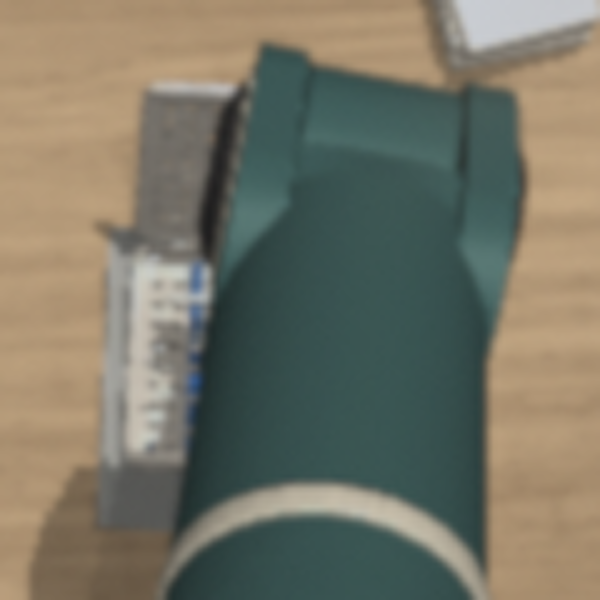

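```bash
python3 - <<'E'
from h import *
z=np.load("pics/s4.npz");p=z['p'];d=z['d']
s,P,R=pose()
for t in(-.08,-.058,0,.058,.08):
    q=proj('scene',P+R[:,0]*t-R[:,2]*.0025);print(t,q,(q-[255,130]+.5)*6-.5)
cv2.imwrite("pics/c5.png",cv2.resize(p[170:215,290:340,::-1],None,fx=14,fy=13,interpolation=cv2.INTER_NEAREST))
E
```

```text
-0.08 [332.83999927 184.13315641] [469.53999562 327.29893844]
-0.058 [328.06024478 186.69208072] [440.8614687  342.65248432]
0 [315.08583735 193.63815436] [363.01502408 384.32892614]
0.058 [301.54197892 200.88909344] [281.75187352 427.83456065]
0.08 [296.24784534 203.7233995 ] [249.98707206 444.84039703]
```

View pics/c5.png

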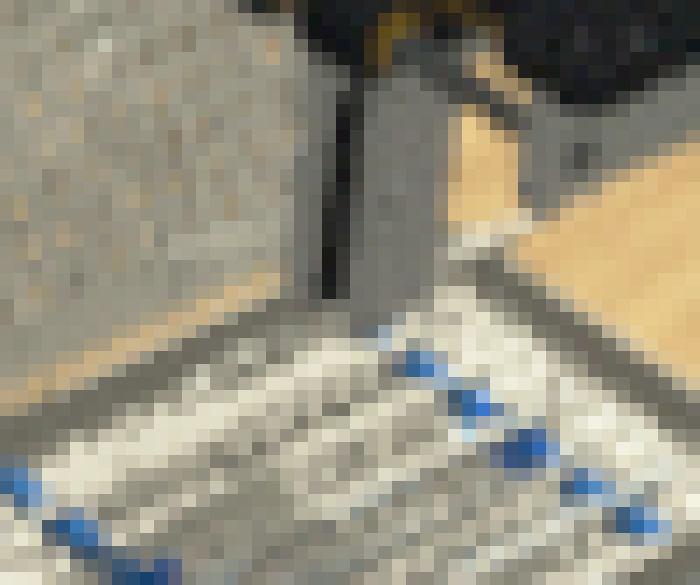

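>>> {"method": "apply_moves", "body": {"rows": [[-1, -0.3, 16, 0, 0, 0.007, 1], [-1, 0, 15, 0, 0, 0, 1], [-0.5, 0, 15, 0, 0, 0, 1], [0, 0, 8, 0, 0, 0, 1], [0, 0, 3, 0, 0, 0, 1], [0, 0, 0, 0, 0, 0, 1], [0, 0, 0, 0, 0, 0, 1], [0, 0, 0, 0, 0, 0, 1]]}}

```text
clock: 7.6
ee_pos: [0.4939, -0.257, 0.0255]
tcp_rot: [2.275, 2.166, 0.0]
ft_force: [-0.2, 0.6, 0.3]
opening: 0.0073
```

```bash
python3 shot.py scene s5 275 165 355 240 9
```

```text
t7.65 p [ 0.4938 -0.257   0.0254] yaw 1.522 tool z [ 6.e-04 -4.e-04 -1.e+00] F [-0.35 -0.66 -0.21] open 0.0070 q [ 0.71  0.56 -0.36  1.9   0.29  0.72  0.14]
```

View pics/s5.png

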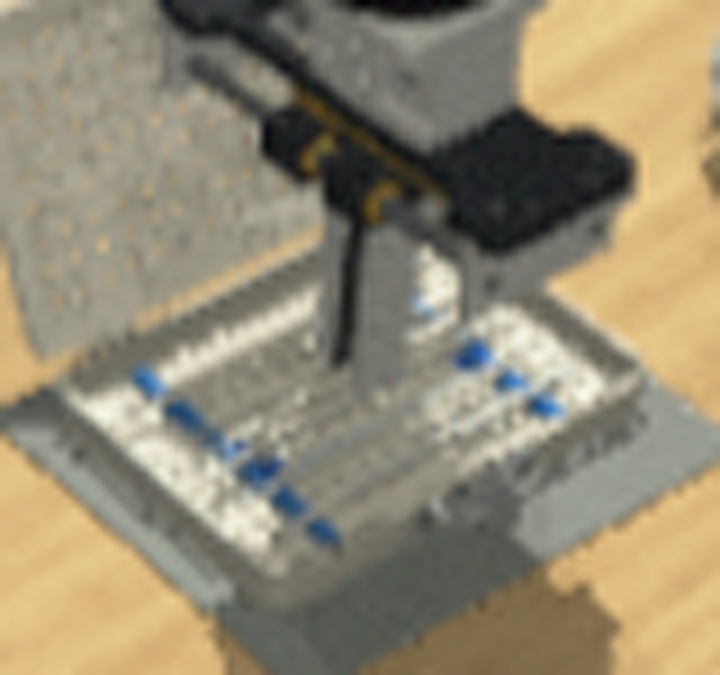

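>>> {"method": "apply_moves", "body": {"rows": [[0.5, -0.5, 3, 0, 0, 0, 1], [0, 0, 3, 0, 0, 0, 1], [0, 0, 2, 0, 0, 0, 1], [0, 0, 0, 0, 0, 0, 1], [0, 0, 0, 0, 0, 0, 1], [0, 0, 0, 0, 0, 0, 1], [0, 0, 0, 0, 0, 0, 1], [0, 0, 0, 0, 0, 0, 1]]}}

```text
clock: 8.45
ee_pos: [0.4931, -0.2563, 0.017]
tcp_rot: [-2.275, -2.166, 0.0]
ft_force: [0.6, -0.2, 0.1]
opening: 0.0075
```

```bash
python3 shot.py scene s6 275 165 355 240 9
```

```text
t8.50 p [ 0.4931 -0.2563  0.017 ] yaw 1.522 tool z [ 0.  0. -1.] F [-0.02 -0.68  0.1 ] open 0.0073 q [ 0.7   0.57 -0.35  1.91  0.29  0.71  0.13]
```

View pics/s6.png

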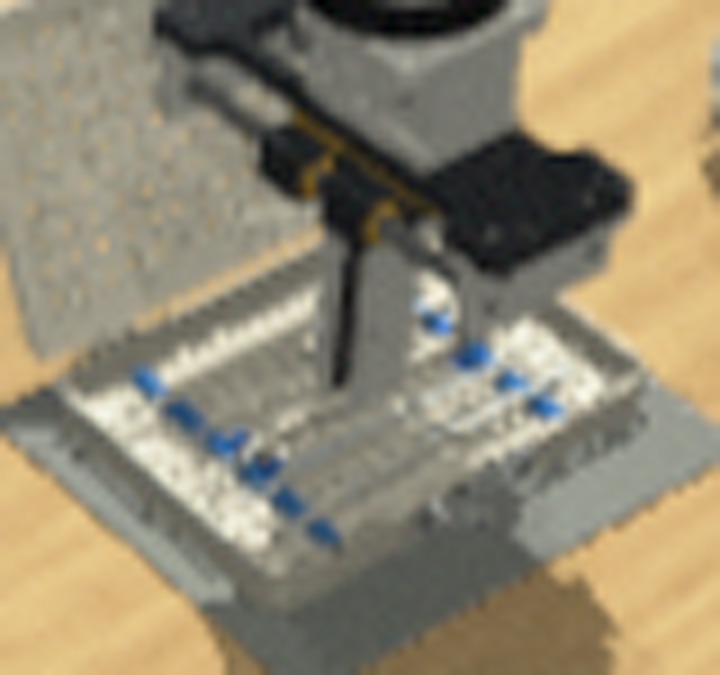

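>>> {"method": "apply_moves", "body": {"rows": [[0, 0, -0.5, 0, 0, 0, 1], [0, 0, 0, 0, 0, 0, 0.8], [0, 0, 0, 0, 0, 0, 0.77], [0, 0, 0, 0, 0, 0, 0.74], [0, 0, 0, 0, 0, 0, 0.74], [0, 0, 0, 0, 0, 0, 0.74], [0, 0, 0, 0, 0, 0, 0.74], [0, 0, 0, 0, 0, 0, 0.74]]}}

```text
clock: 9.3
ee_pos: [0.4931, -0.2563, 0.0174]
tcp_rot: [-2.275, -2.166, -0.0]
ft_force: [0.8, 0.7, 0.4]
opening: 0.0124
```

```bash
python3 shot.py scene s7 275 165 355 240 9
```

```text
t9.35 p [ 0.4931 -0.2563  0.0174] yaw 1.522 tool z [-1.e-04  1.e-04 -1.e+00] F [ 0.01  0.06 -0.36] open 0.0120 q [ 0.7   0.57 -0.35  1.91  0.29  0.71  0.13]
```

View pics/s7.png

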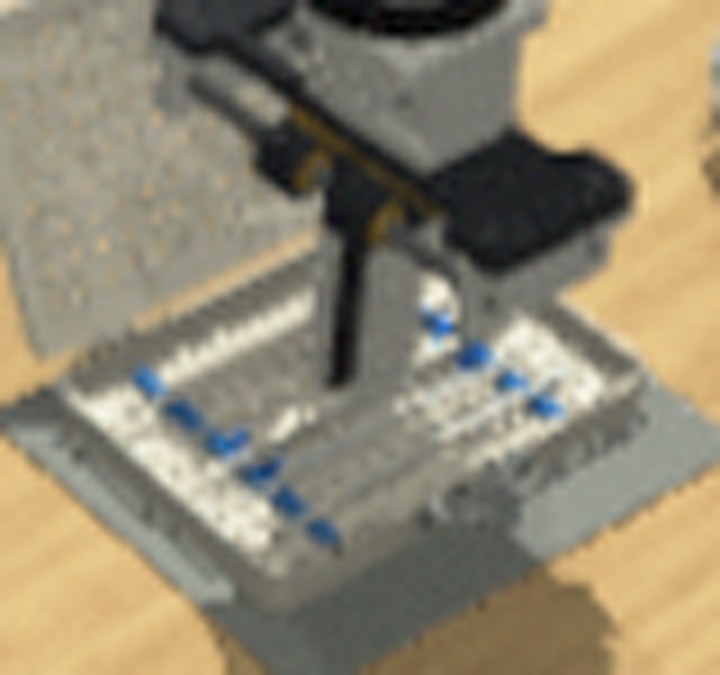

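>>> {"method": "apply_moves", "body": {"rows": [[0, 0, -5, 0, 0, 0, 0.74], [0, 0, -15, 0, 0, 0, 0.74], [0, 0, -30, 0, 0, 0, 0.74], [0, 0, -35, 0, 0, 0, 0.74], [10, -10, -35, 0, 0, 0, 0.74], [40, -10, -35, 0, 0, 0, 1], [45, 0, -20, 0, 0, 0, 1], [45, 0, 0, 0, 0, 0, 1]]}}

```text
clock: 10.15
ee_pos: [0.4816, -0.1175, 0.1938]
tcp_rot: [2.272, 2.162, 0.003]
ft_force: [1.3, 0.1, -0.8]
opening: 0.0008
```

```bash
python3 shot.py scene s8 275 165 355 240 9;  python3 shot.py top t8 265 155 360 260 5.7
```

```text
t10.20 p [ 0.4816 -0.1099  0.1928] yaw 1.528 tool z [ 0.0039 -0.     -1.    ] F [1.68 9.81 0.13] open 0.0004 q [ 0.62  0.23 -0.52  1.94  0.13  1.01 -0.  ]
t10.25 p [ 0.4813 -0.1131  0.1921] yaw 1.529 tool z [ 2.8e-03 -3.0e-04 -1.0e+00] F [-0.35 -1.11 -0.27] open 0.0004 q [ 0.62  0.23 -0.51  1.93  0.13  1.01  0.  ]
```

View pics/s8.png

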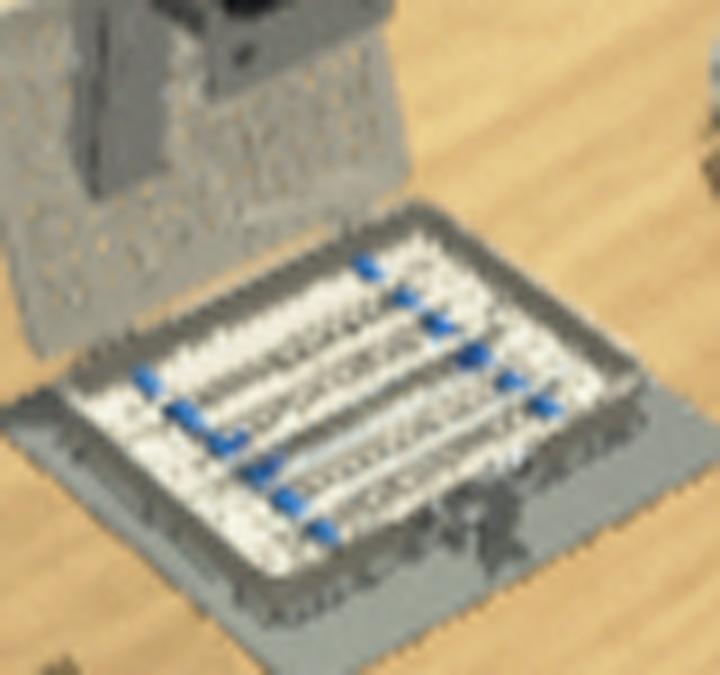

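View pics/t8.png

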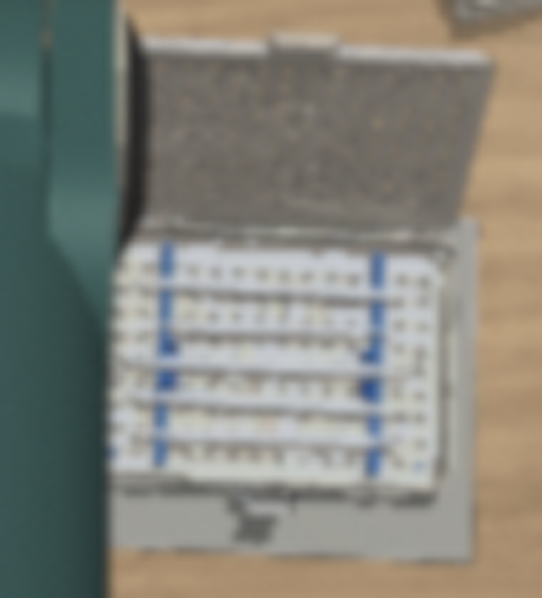

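```bash
python3 - <<'E'
import numpy as np,cv2
for n,a,b,(x0,y0,x1,y1) in [("scene","scene0","s8",(275,165,355,240)),("top","top0","t8",(285,190,350,245))]:
    A=np.load(f"pics/{a}.npz")['p'];B=np.load(f"pics/{b}.npz")['p']
    s=5 if n=="scene" else 6
    r=lambda I:cv2.resize(I[y0:y1,x0:x1,::-1],None,fx=s,fy=s,interpolation=cv2.INTER_NEAREST)
    cv2.imwrite(f"pics/d_{n}.png",np.hstack([r(A),r(B)]))
    D=np.abs(A.astype(int)-B).sum(2)[y0:y1,x0:x1]; cv2.imwrite(f"pics/dd_{n}.png",cv2.resize(np.clip(D,0,255).astype(np.uint8),None,fx=8,fy=8,interpolation=cv2.INTER_NEAREST))
E
```

```text
(no output)
```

View pics/d_scene.png

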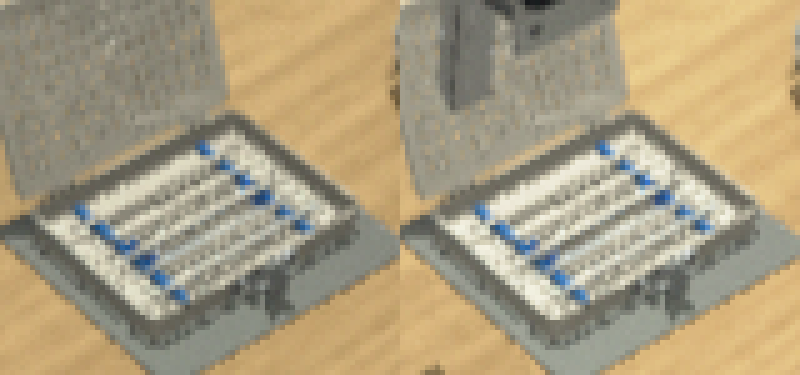

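View pics/d_top.png

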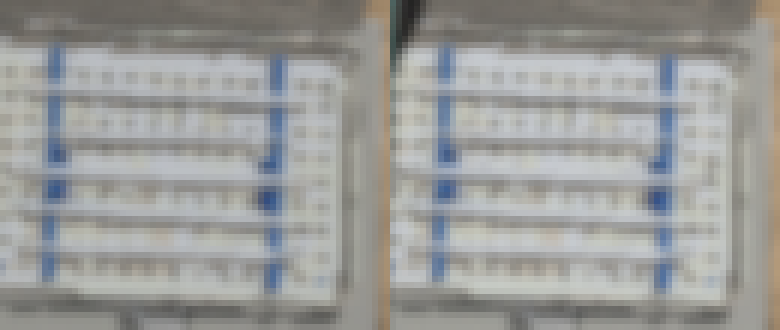

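View pics/dd_scene.png

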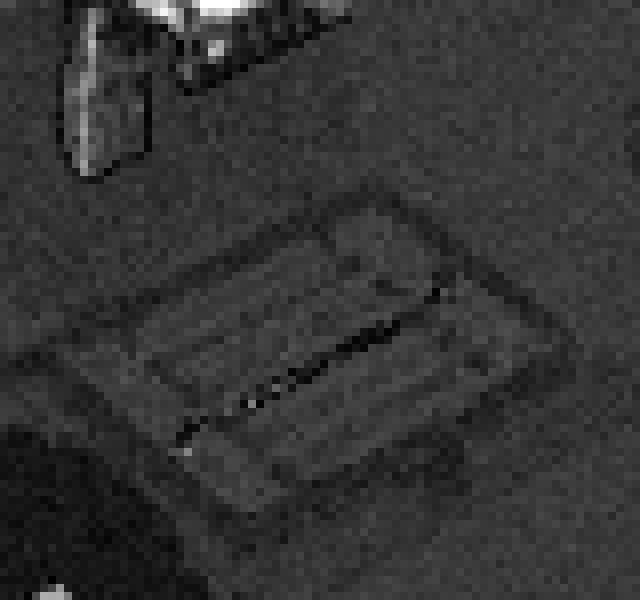

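```bash
python3 - <<'E'
from h import *
A=np.load("pics/scene0.npz")['p'].astype(float);B=np.load("pics/s8.npz")['p'].astype(float)
x0,y0,x1,y1=285,185,345,232
a=A[y0:y1,x0:x1];b=B[y0:y1,x0:x1]
g=np.median(a-b,axis=(0,1));print(g)
D=(b+g-a).mean(2)
cv2.imwrite("pics/e1.png",cv2.resize(np.clip(128+3*D,0,255).astype(np.uint8),None,fx=13,fy=12,interpolation=cv2.INTER_NEAREST))
cv2.imwrite("pics/e2.png",cv2.resize(np.clip(b[...,::-1]*1.0,0,255).astype(np.uint8),None,fx=13,fy=12,interpolation=cv2.INTER_NEAREST))
m=np.abs(D)>12; v,u=np.nonzero(m)
k,l,s,c=cv2.connectedComponentsWithStats(m.astype(np.uint8),connectivity=8);print(s[s[:,4]>6],c[s[:,4]>6])
# predicted
cx=np.array([.4932,-.2563]);t=np.array([.048,.9988]);n=np.array([.9988,-.048])
for nm,dy,dx,z in [('mid',0,0,.013),('L end',.0815,0,.013),('R end',-.0815,0,.013),('Lback',.051,.0085,.018),('Lfront',.051,-.0085,.018),('Rback',-.051,.0085,.018),('Rfront',-.051,-.0085,.018)]:
    q=proj('scene',[*(cx+t*dy+n*dx),z]); print(nm,q.round(1),((q-[x0,y0]+.5)*[13,12]).round())
E
```

```text
[-18. -18. -16.]
[[   0    0   60   47 2751]
 [   0    0    5    3   11]
 [  32   20    8    5   14]
 [  20   26    7    5   14]] [[29.74591058 22.95965104]
 [ 1.54545455  0.72727273]
 [35.5        22.        ]
 [23.28571429 28.35714286]]
mid [314.1 209.9] [385. 305.]
L end [295.5 220.2] [143. 428.]
R end [331.7 200.2] [614. 188.]
Lback [301.  213.7] [214. 351.]
Lfront [304.4 216.5] [259. 384.]
Rback [323.7 201.3] [509. 202.]
Rfront [327.1 204. ] [554. 233.]
```

View pics/e1.png

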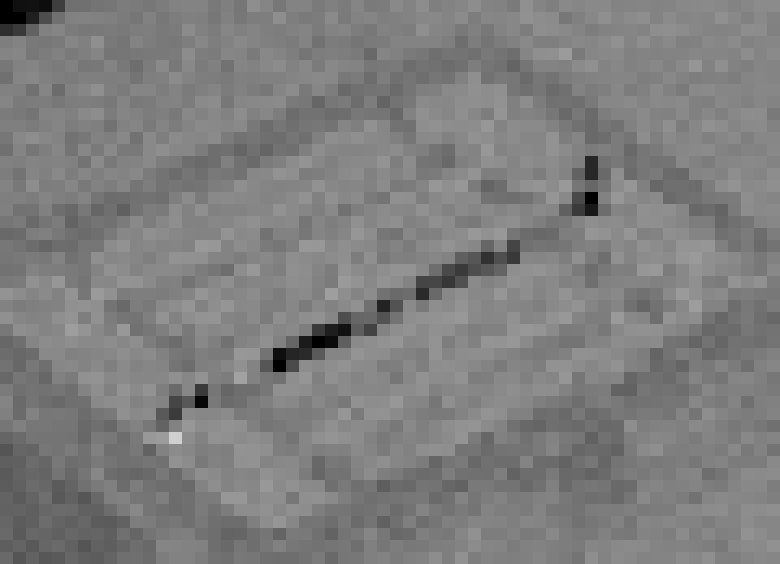

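View pics/e2.png

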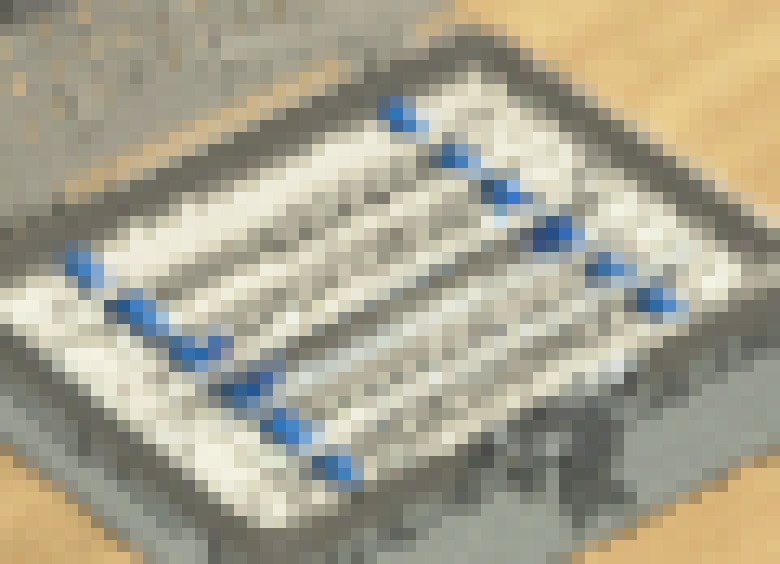

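```bash
python3 - <<'E'
from h import *
cx=np.array([.4932,-.2563]);t=np.array([.048,.9988]);n=np.array([.9988,-.048])
for nm,a,b in[('top','top0','t8'),('scene','scene0','s8')]:
    A=np.load(f"pics/{a}.npz")['d'];B=np.load(f"pics/{b}.npz")['d']
    Wa,Wb=cloud(nm,A),cloud(nm,B)
    for dx in(-.018,-.009,0,.009,.018):
        out=[]
        for lo,hi in((-.045,-.01),(.01,.045)):
            q=np.array([proj(nm,[*(cx+t*y+n*dx),.015]) for y in np.linspace(lo,hi,25)]).round().astype(int)
            q=np.unique(q,axis=0)
            out+=[Wa[q[:,1],q[:,0],2].mean(),Wb[q[:,1],q[:,0],2].mean(),len(q)]
        print(nm,dx,np.round(out,4))
E
```

```text
top -0.018 [ 0.0182  0.0177 13.      0.019   0.0202 13.    ]
top -0.009 [6.6e-03 7.2e-03 1.3e+01 7.3e-03 8.8e-03 1.3e+01]
top 0 [ 0.019   0.019  13.      0.0186  0.0182 13.    ]
top 0.009 [6.5e-03 7.8e-03 1.3e+01 7.5e-03 9.0e-03 1.3e+01]
top 0.018 [ 0.0188  0.0182 13.      0.0188  0.018  13.    ]
scene -0.018 [ 0.0185  0.0189 12.      0.0188  0.0185 11.    ]
scene -0.009 [8.5e-03 8.6e-03 1.3e+01 7.1e-03 8.0e-03 1.3e+01]
scene 0 [ 0.0181  0.0183 12.      0.019   0.0179 11.    ]
scene 0.009 [8.30e-03 7.30e-03 1.10e+01 8.36e-02 9.10e-03 1.20e+01]
scene 0.018 [ 0.015   0.0954 11.      0.0135  0.014  12.    ]
```

```bash
python3 - <<'E'
from h import *
cx=np.array([.4932,-.2563]);t=np.array([.048,.9988]);n=np.array([.9988,-.048])
for nm,a,b in[('top','top0','t8'),('scene','scene0','s8')]:
    A=np.load(f"pics/{a}.npz")['d'];B=np.load(f"pics/{b}.npz")['d']
    Wa,Wb=cloud(nm,A),cloud(nm,B)
    for dx in np.arange(-.07,.066,.003):
        out=[]
        for lo,hi in((-.045,-.005),(.005,.045)):
            q=np.array([proj(nm,[*(cx+t*y+n*dx),.012]) for y in np.linspace(lo,hi,25)]).round().astype(int)
            q=np.unique(q,axis=0)
            out+=[np.median(Wa[q[:,1],q[:,0],2]),np.median(Wb[q[:,1],q[:,0],2])]
        print(nm,'%.3f'%dx,(np.array(out)*1000).round(1))
E
```

```text
top -0.070 [4.8 4.8 2.5 5. ]
top -0.067 [4.6 2.3 2.4 3. ]
top -0.064 [11.8 12.9  5.3  5.4]
top -0.061 [20.5 24.  13.8 16.8]
top -0.058 [ 6.6  8.3 26.1 23.6]
top -0.055 [8.5 7.1 7.9 6.6]
top -0.052 [8.9 8.4 8.2 7.2]
top -0.049 [7.7 7.7 8.  7.9]
top -0.046 [9.2 8.8 6.3 3.7]
top -0.043 [6.7 8.2 8.1 6.9]
top -0.040 [17.1 18.4  9.6  8. ]
top -0.037 [19.5 19.7 19.2 19.5]
top -0.034 [ 7.9  6.  17.8 19.3]
top -0.031 [6.4 6.3 7.9 6.9]
top -0.028 [8.1 8.1 7.  6.4]
top -0.025 [5.9 7.5 7.  6.1]
top -0.022 [18.5 20.2  8.1  6.3]
top -0.019 [18.1 17.4 19.8 18.7]
top -0.016 [ 8.4  7.4 19.1 18.6]
top -0.013 [8.4 6.1 7.3 7.2]
top -0.010 [5.8 8.  6.5 5. ]
top -0.007 [8.1 7.9 7.8 8.4]
top -0.004 [ 9.8 16.6  8.   8. ]
top -0.001 [19.3 18.3 18.  18.8]
top 0.002 [15.1 17.7 17.7 18.4]
top 0.005 [5.7 7.4 7.3 9.1]
top 0.008 [6.  8.4 7.5 8.7]
top 0.011 [6.8 6.2 7.9 8.1]
top 0.014 [7.1 7.1 7.3 8.3]
top 0.017 [18.6 17.9  7.7  7.5]
top 0.020 [18.8 18.4 18.5 17.9]
top 0.023 [ 7.1  7.1 19.  19. ]
top 0.026 [9.1 9.  5.2 6.6]
top 0.029 [7.8 7.3 8.6 7.7]
top 0.032 [7.2 7.9 7.5 8.6]
top 0.035 [4.5 5.  6.3 6.3]
top 0.038 [18.9 17.3  6.4  7.3]
top 0.041 [20.7 19.8 19.1 18.8]
top 0.044 [ 7.8  6.  18.  20.5]
top 0.047 [5.9 5.9 7.3 5.5]
top 0.050 [7.3 7.3 7.4 6.6]
top 0.053 [7.1 8.4 6.9 7.7]
top 0.056 [7.3 8.3 6.7 7.9]
top 0.059 [8.3 8.4 7.4 6.2]
top 0.062 [5.5 6.3 7.9 8.4]
top 0.065 [6.8 5.5 5.9 6.1]
scene -0.070 [4.6 6.  3.4 4.1]
scene -0.067 [5.3 6.3 5.4 4.4]
scene -0.064 [13.7 12.2  7.6  7. ]Traceback (most recent call last):
  File "<stdin>", line 9, in <module>
  File "h.py", line 10, in proj
    c,f=cam(n); P=np.asarray(X)@c['R'].T+c['t']; return P[...,:2]/P[...,2:]*f+[c['cx'],c['cy']]
        ~~~^^^
  File "h.py", line 4, in cam
    c=ctrl.calibration(n); f=210/np.tan(np.radians(c['vertical_fov']/2)); return c,f
ValueError: time passes only in moves, steps and waits
```

```bash
python3 - <<'E'
import re
s=open('h.py').read()
s=s.replace("def cam(n):\n    c=ctrl.calibration(n);","import functools\n@functools.lru_cache(None)\ndef cam(n):\n    c=ctrl.calibration(n);")
open('h.py','w').write(s)
E
python3 - <<'E'
from h import *
for a in('top0','t8'):
    z=np.load(f"pics/{a}.npz"); W=cloud('top',z['d'])
    for c in (300,303,307,310,316,320,324): print(a,c,(W[193:245,c,2]*1000).round().astype(int).tolist())
    print('gray',z['p'][193:245,303:325].mean((1,2)).round().astype(int).tolist())
print(W[193:245,312,0].round(3).tolist())
E
```

```text
top0 300 [4, 22, 25, 9, 8, 5, 8, 7, 6, 6, 10, 17, 18, 6, 11, 6, 11, 9, 19, 21, 5, 12, 4, 5, 8, 17, 19, 8, 5, 7, 11, 19, 15, 14, 5, 3, 6, 16, 17, 8, 5, 12, 5, 10, 6, 30, -3, 3, 1, -2, 4, 3]
top0 303 [2, 23, 25, 1, 6, 8, 4, 6, 7, 3, 8, 19, 21, 6, 8, 8, 10, 5, 22, 16, 5, 6, 3, 9, 8, 21, 15, 13, 10, 11, 10, 20, 17, 8, 7, 2, 7, 14, 18, 4, 6, 7, 9, 1315, 9, 20, 13, 13, -2, 3, 4, 3]
top0 307 [27, 8, 25, 10, 6, 8, 8, 7, 7, 10, 7, 18, 18, 0, 5, 4, 6, 5, 20, 16, 4, 10, 8, 7, 9, 22, 16, 10, 8, 5, 6, 20, 22, 9, 10, 7, 11, 21, 18, 8, 7, 5, 11, 8, 3, 27, 22, 32, 30, 12, 7, 3]
top0 310 [30, 4, 27, 15, 4, 1315, 7, 7, 14, 9, 1, 15, 20, 7, 3, 10, 9, 5, 22, 22, 11, 10, 10, 9, 13, 17, 21, 9, 8, 5, 4, 19, 19, 2, 2, 6, 5, 3, 20, 18, 2, 6, 4, 5, 7, 21, 21, 8, 3, 38, 41, 44]
top0 316 [32, 6, 24, 19, 6, 10, 8, 9, 5, 3, 6, 12, 23, 16, 8, 11, 9, 9, 7, 17, 18, 7, 15, 9, 5, 14, 16, 7, 8, 8, 11, 6, 21, 14, 4, 3, 6, 9, 20, 17, 10, 8, 5, 9, 7, 13, 23, 26, 26, 23, 1, 7]
top0 320 [33, 4, 27, 20, 8, 1, 2, 6, 8, 7, 5, 4, 21, 20, 5, 7, 11, 14, 9, 20, 19, 7, 6, 10, 12, 21, 19, 10, 9, 7, 10, 7, 19, 20, 9, 8, 7, 10, 19, 19
[... 1734 characters left out ...]
 7, 6, 10, 15, 20, 8, 12, 4, 6, 18, 22, 8, 10, 8, 9, 6, 7, 22, 1, -1, 1, 4, 4]
gray [107, 114, 132, 123, 122, 144, 179, 198, 199, 187, 180, 188, 187, 158, 141, 165, 185, 187, 189, 188, 161, 145, 166, 190, 199, 198, 185, 155, 153, 171, 182, 192, 192, 169, 150, 169, 189, 196, 193, 171, 154, 162, 173, 187, 196, 193, 167, 128, 107, 113, 135, 146]
[0.567, 0.57, 0.562, 0.561, 0.56, 0.557, 0.554, 0.55, 0.547, 0.543, 0.541, 0.535, 0.532, 0.533, 0.529, 0.525, 0.524, 0.52, 0.515, 0.512, 0.511, 0.508, 0.504, 0.503, 0.499, 0.494, 0.49, 0.489, 0.486, 0.483, 0.481, 0.478, 0.473, 0.47, 0.469, 0.466, 0.463, 0.46, 0.456, 0.452, 0.452, 0.448, 0.445, 0.442, 0.439, 0.437, 0.431, 0.43, 0.428, 0.42, 0.417, 0.415]
```

```bash
python3 - <<'E'
from h import *
p=np.load("pics/s8.npz")['p'];cv2.imwrite("pics/f8.png",p[:,:,::-1])
for a in('scene0','s8'):
    z=np.load(f"pics/{a}.npz"); W=cloud('scene',z['d']); X=W[185:235,280:350].reshape(-1,3)
    cx=np.array([.4932,-.2563]);t=np.array([.048,.9988]);n=np.array([.9988,-.048])
    a1=(X[:,:2]-cx)@t;a2=(X[:,:2]-cx)@n
    for lo,hi in((-.045,-.005),(.005,.045)):
        r=[]
        for dx in np.arange(-.066,.072,.003):
            m=(a1>lo)&(a1<hi)&(abs(a2-dx)<.0015); r.append((int(round(dx*1000)),int(np.median(X[m,2])*1000) if m.sum() else None))
        print(a,lo,r)
E
```

```text
scene0 -0.045 [(-66, 4), (-63, 17), (-60, 13), (-57, 11), (-54, None), (-51, None), (-48, 10), (-45, 8), (-42, 11), (-39, 14), (-36, 13), (-33, 2), (-30, None), (-27, 9), (-24, 10), (-21, 15), (-18, 8), (-15, 3), (-12, None), (-9, 8), (-6, 8), (-3, 15), (0, 17), (3, 6), (6, None), (9, None), (12, 9), (15, 9), (18, 16), (21, 9), (24, 15), (27, None), (30, 9), (33, 9), (36, 8), (39, 14), (42, 18), (45, 11), (48, 1), (51, 11), (54, 8), (57, 7), (60, 7), (63, 7), (66, 19), (69, 12)]
scene0 0.005 [(-66, 6), (-63, 10), (-60, 17), (-57, 22), (-54, None), (-51, None), (-48, None), (-45, 9), (-42, 9), (-39, 17), (-36, 15), (-33, 5), (-30, None), (-27, 10), (-24, 8), (-21, 18), (-18, 9), (-15, 6), (-12, None), (-9, 10), (-6, 14), (-3, 15), (0, 12), (3, 8), (6, None), (9, 11), (12, 9), (15, 7), (18, 16), (21, 16), (24, 5), (27, None), (30, 9), (33, 7), (36, 8), (39, 11), (42, 9), (45, 7), (48, None), (51, 10), (54, 8), (57, 7), (60, 7), (63, 8), (66, 8), (69, 18)]
s8 -0.045 [(-66, 4), (-63, 14), (-60, 18), (-57, 22), (-54, None), (-51, None), (-48, 9), (-45, 7), (-42, 8), (-39, 17), (-36, 18), (-33, 5), (-30, 1), (-27, 10), (-24, 12), (-21, 16), (-18, 12), (-15, 9), (-12, None), (-9, 9), (-6, 11), (-3, 11), (0, 15), (3, 17), (6, None), (9, None), (12, 7), (15, 9), (18, 15), (21, 18), (24, 11), (27, None), (30, 9), (33, 7), (36, 13), (39, 11), (42, 12), (45, 17), (48, None), (51, 13), (54, 7), (57, 9), (60, 8), (63, 7), (66, 17), (69, 13)]
s8 0.005 [(-66, 3), (-63, 19), (-60, 12), (-57, 20), (-54, None), (-51, None), (-48, 12), (-45, 7), (-42, 9), (-39, 13), (-36, 17), (-33, 7), (-30, 12), (-27, 11), (-24, 15), (-21, 11), (-18, 14), (-15, 7), (-12, 3), (-9, 9), (-6, 8), (-3, 15), (0, 15), (3, 18), (6, None), (9, 11), (12, 8), (15, 8), (18, 17), (21, 9), (24, 6), (27, None), (30, 7), (33, 8), (36, 8), (39, 14), (42, 9), (45, 11), (48, 8), (51, 10), (54, 9), (57, 7), (60, 8), (63, 6), (66, 13), (69, 19)]
```

View pics/f8.png

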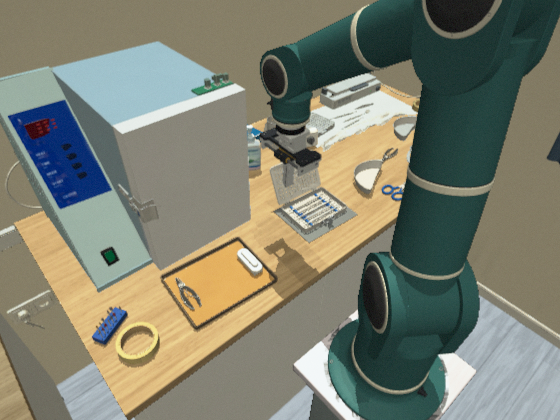

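```bash
python3 - <<'E'
from h import *
cx=np.array([.4932,-.2563]);t=np.array([.048,.9988]);n=np.array([.9988,-.048])
for nm,a in(('top','top0'),('top','t8'),('scene','scene0'),('scene','s8')):
    z=np.load(f"pics/{a}.npz"); W=cloud(nm,z['d']); X=W[150:260,250:370].reshape(-1,3)
    a1=(X[:,:2]-cx)@t;a2=(X[:,:2]-cx)@n
    for dx in(-.038,-.0195,0,.020,.041):
        r=[]
        for y in np.arange(-.09,.091,.006):
            m=(abs(a1-y)<.003)&(abs(a2-dx)<.004); r.append(int(np.percentile(X[m,2],75)*1000) if m.sum() else -9)
        print(a,dx,r)
E
```

```text
top0 -0.038 [14, 12, 11, 15, 18, 12, 16, 19, 20, 18, 21, 18, 17, 21, 18, 18, 19, 19, 21, 17, 21, 16, 19, 20, 17, 15, 13, 8, 8, 7, 23]
top0 -0.0195 [13, 8, 5, 9, 13, 15, 13, 18, 20, 18, 16, 19, 18, 18, 17, 18, 19, 20, 20, 19, 20, 18, 19, 20, 19, 17, 11, 6, 8, 9, 27]
top0 0 [9, 8, 7, 9, 17, 18, 16, 17, 18, 19, 17, 18, 21, 15, 20, 20, 18, 21, 17, 17, 20, 19, 18, 16, 18, 17, 16, 8, 9, 8, 25]
top0 0.02 [11, 11, 6, 10, 9, 13, 16, 18, 19, 20, 21, 20, 17, 17, 19, 21, 21, 18, 20, 21, 16, 20, 20, 21, 18, 7, 8, 5, 9, 8, 19]
top0 0.041 [8, 9, 11, 14, 13, 16, 17, 20, 20, 18, 19, 21, 21, 17, 17, 20, 19, 18, 18, 20, 18, 19, 19, 18, 16, 17, 14, 8, 5, 7, 25]
t8 -0.038 [15, 9, 8, 16, 12, 17, 18, 18, 19, 21, 18, 18, 20, 20, 20, 20, 21, 18, 18, 20, 18, 20, 19, 18, 18, 16, 15, 10, 8, 554, 565]
t8 -0.0195 [10, 9, 8, 9, 15, 14, 17, 19, 20, 20, 21, 20, 16, 20, 18, 16, 17, 20, 18, 19, 19, 18, 18, 19, 18, 15, 10, 10, 3, 559, 571]
t8 0 [7, 7, 11, 9, 17, 18, 18, 19, 19, 17, 18, 21, 20, 21, 18, 22, 22, 18, 17, 18, 18, 19, 18, 17, 16, 14, 14, 7, 6, 552, 566]
t8 0.02 [8, 10, 9, 7, 8, 14, 15, 17, 17, 18, 20, 19, 18
[... 827 characters left out ...]
18, 16, 17, 18, 20, 13, 13, 11, 15, -9, -9, 17]
s8 -0.038 [22, 9, 5, 11, 17, 13, 17, 15, 17, 18, 17, 19, 17, 19, 17, 21, 19, 17, 19, 15, 16, 19, 16, 20, 18, 17, 16, 8, -9, -9, 17]
s8 -0.0195 [20, 9, 8, 11, 15, 17, 18, 18, 17, 18, 11, 19, 18, 17, 17, 18, 18, 18, 13, 14, 20, 17, 19, 20, 16, 16, 12, 9, 8, -9, 18]
s8 0 [16, 10, 12, 10, 18, 13, 19, 16, 17, 15, 19, 19, 15, 17, 15, 20, 16, 18, 17, 16, 20, 18, 19, 20, 16, 11, 19, 16, -9, -9, 20]
s8 0.02 [21, 8, 8, 11, 12, 16, 15, 11, 19, 16, 19, 18, 19, 18, 18, 18, 17, 20, 18, 17, 13, 18, 18, 17, 18, 10, 8, 9, -9, -9, 14]
s8 0.041 [16, 8, 18, 7, 17, 14, 16, 15, 18, 18, 17, 16, 18, 12, 17, 19, 16, 15, 14, 17, 5, 18, 18, 17, 16, 10, 14, 9, -9, -2, 22]
```

```bash
python3 - <<'E'
from h import *
P=[];Dp=[]
for i in range(8):
    p,d=ctrl.snapshot('scene'); P.append(p.astype(float)); Dp.append(d)
np.savez('pics/avg_s.npz',p=np.mean(P,0),d=np.median(Dp,0))
P=[];Dp=[]
for i in range(8):
    p,d=ctrl.snapshot('top'); P.append(p.astype(float)); Dp.append(d)
np.savez('pics/avg_t.npz',p=np.mean(P,0),d=np.median(Dp,0))
for a,nm in(('avg_t','top'),('avg_s','scene')):
    z=np.load(f'pics/{a}.npz');x0,y0,x1,y1=(280,188,352,250) if nm=='top' else (280,185,350,235)
    I=cv2.cvtColor(z['p'].astype(np.uint8),cv2.COLOR_RGB2BGR)[y0:y1,x0:x1]
    cv2.imwrite(f'pics/{a}.png',cv2.resize(I,None,fx=10,fy=9,interpolation=cv2.INTER_LANCZOS4))
    W=cloud(nm,z['d'])[y0:y1,x0:x1,2]; cv2.imwrite(f'pics/{a}_z.png',cv2.resize(np.clip(W*1000*10,0,255).astype(np.uint8),None,fx=10,fy=9,interpolation=cv2.INTER_NEAREST))
    z0=np.load('pics/top0.npz' if nm=='top' else 'pics/scene0.npz')
    W0=cloud(nm,z0['d'])[y0:y1,x0:x1,2]; cv2.imwrite(f'pics/{a}_z0.png',cv2.resize(np.clip(W0*1000*10,0,255).astype(np.uint8),None,fx=10,fy=9,interpolation=cv2.INTER_NEAREST))
st()
E
```

```text
t11.05 p [ 0.4806 -0.1186  0.1898] yaw 1.522 tool z [-1.e-04  1.e-04 -1.e+00] F [ 0.59 -0.38  0.14] open 0.0007 q [ 0.62  0.24 -0.51  1.93  0.13  1.01  0.01]
```

View pics/avg_t.png

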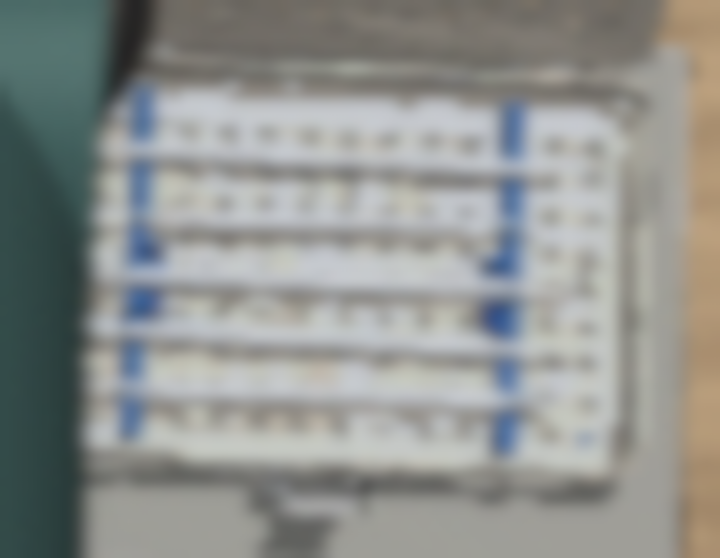

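View pics/avg_t_z.png

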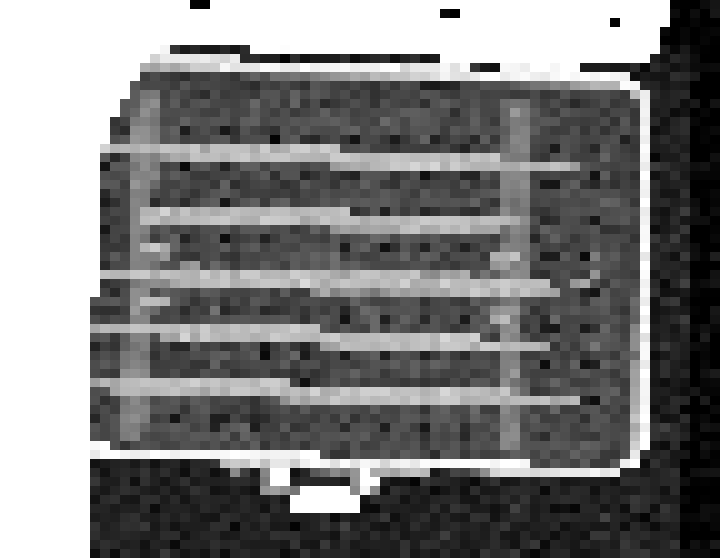

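View pics/avg_t_z0.png

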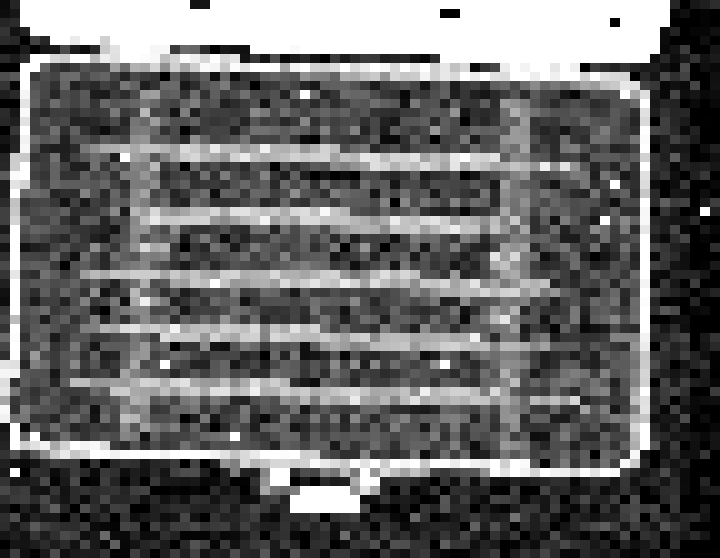

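View pics/avg_s.png

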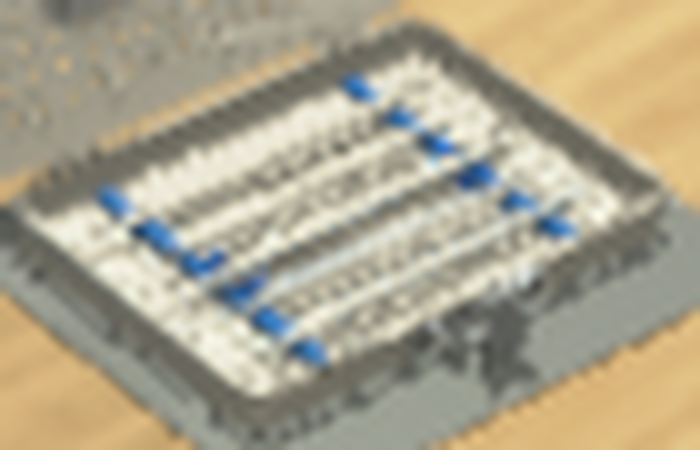

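View pics/avg_s_z.png

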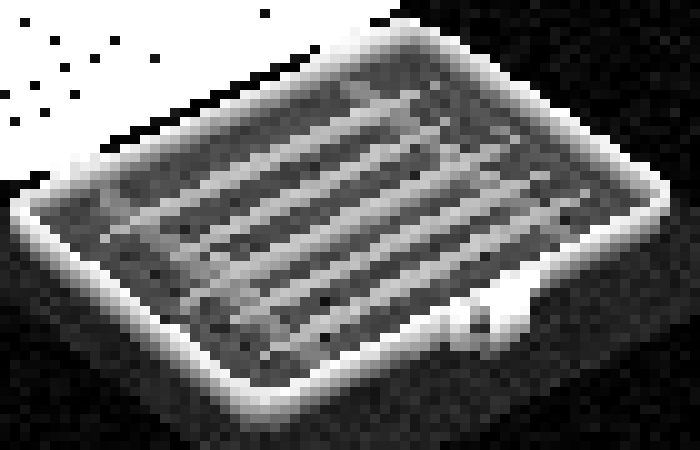

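```bash
python3 - <<'E'
from h import *
cx=np.array([.4932,-.2563]);t=np.array([.048,.9988]);n=np.array([.9988,-.048])
for nm,a in(('top','avg_t'),('scene','avg_s')):
    z=np.load(f"pics/{a}.npz"); W=cloud(nm,z['d']); X=W[185:250,280:352].reshape(-1,3)
    a1=(X[:,:2]-cx)@t;a2=(X[:,:2]-cx)@n
    for dx in(-.038,-.0195,0,.020,.041):
        o=[]
        for lo,hi in((-.078,-.06),(-.05,-.03),(-.03,0),(0,.03),(.03,.05),(.055,.065)):
            m=(a1>lo)&(a1<hi)&(abs(a2-dx)<.008)&(X[:,2]>.013)&(X[:,2]<.04); o.append((m.sum(),(np.percentile(X[m,2],80)*1000).round(1) if m.sum() else 0,(a2[m].mean()*1000).round(1) if m.sum() else 0))
        print(a,dx,[(int(x),float(y),float(w)) for x,y,w in o])
for nm,b,a in(('top','top0','avg_t'),('scene','scene0','avg_s')):
    z=np.load(f"pics/{b}.npz"); W=cloud(nm,z['d']); X=W[185:250,280:352].reshape(-1,3)
    a1=(X[:,:2]-cx)@t;a2=(X[:,:2]-cx)@n
    o=[]
    for lo,hi in((-.078,-.06),(-.05,-.03),(-.03,0),(0,.03),(.03,.05),(.055,.065)):
            m=(a1>lo)&(a1<hi)&(abs(a2)<.008)&(X[:,2]>.0135)&(X[:,2]<.04); o.append((int(m.sum()),float((np.percentile(X[m,2],80)*1000).round(1)),float((a2[m].mean()*1000).round(1))))
    print(b,o)
E
```

```text
avg_t -0.038 [(6, 19.0, -38.6), (14, 20.0, -38.1), (20, 20.2, -38.9), (21, 20.0, -37.9), (14, 19.5, -37.6), (6, 18.5, -37.0)]
avg_t -0.0195 [(3, 18.5, -21.0), (13, 20.4, -20.7), (20, 19.2, -21.1), (20, 19.6, -19.1), (13, 20.1, -19.7), (3, 18.5, -19.0)]
avg_t 0 [(9, 18.4, 0.1), (19, 18.9, -1.2), (29, 19.1, -1.6), (21, 20.1, -1.6), (18, 18.9, -0.4), (3, 18.7, -1.2)]
avg_t 0.02 [(1, 14.0, 21.3), (14, 19.6, 18.3), (22, 19.0, 18.3), (20, 19.7, 19.6), (14, 19.5, 18.8), (0, 0.0, 0.0)]
avg_t 0.041 [(9, 18.3, 39.8), (14, 19.7, 39.2), (21, 20.3, 38.9), (20, 19.9, 40.5), (14, 19.3, 39.5), (7, 18.3, 42.0)]
avg_s -0.038 [(4, 17.8, -37.3), (9, 19.0, -37.9), (17, 19.5, -38.3), (17, 19.7, -38.1), (12, 19.5, -38.2), (4, 18.6, -37.8)]
avg_s -0.0195 [(3, 17.9, -21.7), (10, 19.0, -21.3), (18, 19.4, -20.2), (15, 19.5, -19.6), (10, 19.7, -19.4), (5, 17.3, -19.6)]
avg_s 0 [(6, 17.7, -0.9), (11, 19.8, -2.2), (22, 19.5, -1.7), (18, 19.9, -2.1), (16, 19.5, -0.7), (4, 17.9, -0.9)]
avg_s 0.02 [(1, 16.9, 21.4), (8, 19.3, 19.3), (15, 19.5, 19.0), (16, 19.4, 18.7), (9, 19.4, 18.8), (2, 17.0, 19.0)]
avg_s 0.041 [(4, 18.5, 39.0), (11, 19.8, 38.9), (17, 19.1, 39.9), (16, 19.7, 40.2), (9, 19.3, 40.4), (3, 19.0, 41.2)]
top0 [(5, 18.5, -1.8), (15, 20.3, -2.3), (21, 21.2, -1.0), (20, 20.8, -1.3), (12, 20.1, -1.8), (3, 19.6, -1.2)]
scene0 [(3, 18.4, -0.5), (10, 20.7, -1.4), (18, 20.2, -1.4), (14, 21.0, -1.7), (14, 19.4, 0.2), (3, 18.0, -0.6)]
```

```bash
python3 - <<'E'
from h import *
cx=np.array([.4932,-.2563]);t=np.array([.048,.9988]);n=np.array([.9988,-.048])
for nm,a in(('top','top0'),('scene','scene0'),('top','avg_t'),('scene','avg_s')):
    z=np.load(f"pics/{a}.npz"); W=cloud(nm,z['d']); X=W[130:260,250:370].reshape(-1,3)
    a1=(X[:,:2]-cx)@t;a2=(X[:,:2]-cx)@n
    m=(abs(a1)<.08)&(a2>.06)&(a2<.16)&(X[:,2]>.045)&(X[:,2]<.19)
    A=np.c_[X[m,2],a1[m],np.ones(m.sum())]; w=np.ones(m.sum(),bool)
    for _ in range(6):
        c=np.linalg.lstsq(A[w],a2[m][w],rcond=None)[0]; r=a2[m]-A@c; w=abs(r)<.006
    print(a,m.sum(),w.sum(),'slope dx/dz',c[0],'dx at z=.024',c[0]*.024+c[2],'yaw slope',c[1],'theta',np.pi/2+np.arctan(c[0]),'zmax',np.percentile(X[m][w][:,2],[95,99,100]), 'a1 range',a1[m][w].min(),a1[m][w].max())
    lip=w&(X[m][:,2]>np.percentile(X[m][w][:,2],98)); print('  lip a1',a1[m][lip].mean(),a1[m][lip].min(),a1[m][lip].max())
    f=(a2<-.065)&(a2>-.11)&(X[:,2]>.03)&(X[:,2]<.06)&(abs(a1)<.05)
    print('  catch',f.sum(),a1[f].mean(),a1[f].min(),a1[f].max(),a2[f].min(),a2[f].max(),X[f,2].max())
E
```

```text
top0 1524 1512 slope dx/dz 0.4533502236776204 dx at z=.024 0.071756382710178 yaw slope 0.012495162497120967 theta 1.9964328059859004 zmax [0.14723078 0.15780682 0.16137814] a1 range -0.07988923795469093 0.07999317867706904
  lip a1 -0.003781961773727305 -0.07130732978850363 0.06083779651674036
  catch 20 0.00014402998375312353 -0.0091598904403311 0.01329141435808862 -0.07917179171186987 -0.06635358515996294 0.044411775608789346
scene0 1263 1238 slope dx/dz 0.4511621692545837 dx at z=.024 0.07228848798153924 yaw slope 0.013479234934332354 theta 1.9946162934075988 zmax [0.14631242 0.15302952 0.15966955] a1 range -0.07977883909970117 0.07987940862128166
  lip a1 0.0022142408022749107 -0.019741847841630942 0.07104308046052474
  catch 15 0.0021529830290137426 -0.006458159220459036 0.013233898293751076 -0.07923323999820589 -0.06861963594635392 0.04522721439311378
avg_t 1251 1245 slope dx/dz 0.45180467918476486 dx at z=.024 0.07192439693914034 yaw slope 0.013769717627401291 theta 1.9951500116548062 zmax [0.14655495 0.15762632 0.15927135] a1 range -0.07996375848260087 0.057903055233347184
  lip a1 -0.0052402841818588895 -0.019278429200190697 0.01276846170609107
  catch 21 -0.000731869727298843 -0.01563013239195447 0.010310715342996025 -0.07899915662010193 -0.0660819752487546 0.0424032366681859
avg_s 617 615 slope dx/dz 0.449573703214961 dx at z=.024 0.07234457784808958 yaw slope 0.015156561627496151 theta 1.9932956876183172 zmax [0.1413521  0.14638971 0.14931131] a1 range -0.07960828715841514 0.07998753570465762
  lip a1 0.05524693525286409 0.040563640644605777 0.07569486331715865
  catch 15 0.00023227163252463574 -0.00915144279492341 0.007065402343224654 -0.07916401473761044 -0.07099534041557384 0.04221972136382986
```

```bash
cat >> h.py <<'E'
C=np.array([.4937,-.2563]);N=np.array([np.cos(-.06),np.sin(-.06)]);T=np.array([-N[1],N[0]])
def uv():
    s,p,R=pose(); d=p[:2]-C; return d@N*1000,d@T*1000,p[2]*1000
E
python3 - <<'E'
from h import *
P=C+.155*N; print(P)
plan((P[0],P[1],.215),-.06,n=12)
r=125
o=None
for th in list(np.arange(1.95,0.09,-.08)):
    u=71-r*np.cos(th)+4*np.sin(th)+8; z=24+r*np.sin(th)+4*np.cos(th)
    print('%.2f u%.1f z%.1f'%(th,u,z), '' if o is None else 'row [%.1f,0,%.1f]'%(u-o[0],o[1]-z)); o=(u,z)
E
```

```text
[ 0.64842108 -0.26559442]
[-11.6, 14.6, -2.1, 0, 0, np.float64(0.1318)]
[-9.5, 16.0, -2.1, 0, 0, np.float64(0.1318)]
[-7.4, 17.1, -2.1, 0, 0, np.float64(0.1318)]
[-5.0, 17.9, -2.1, 0, 0, np.float64(0.1318)]
[-2.7, 18.4, -2.1, 0, 0, np.float64(0.1318)]
[-0.2, 18.6, -2.1, 0, 0, np.float64(0.1318)]
[2.2, 18.5, -2.1, 0, 0, np.float64(0.1318)]
[4.6, 18.0, -2.1, 0, 0, np.float64(0.1318)]
[7.0, 17.2, -2.1, 0, 0, np.float64(0.1318)]
[9.2, 16.2, -2.1, 0, 0, np.float64(0.1318)]
[11.2, 14.8, -2.1, 0, 0, np.float64(0.1318)]
[13.1, 13.2, -2.1, 0, 0, np.float64(0.1318)]
1.95 u129.0 z138.6 
1.87 u119.7 z142.3 row [-9.3,0,-3.6]
1.79 u110.1 z145.1 row [-9.6,0,-2.9]
1.71 u100.3 z147.2 row [-9.8,0,-2.1]
1.63 u90.4 z148.5 row [-9.9,0,-1.3]
1.55 u80.4 z149.1 row [-10.0,0,-0.5]
1.47 u70.4 z148.8 row [-10.0,0,0.3]
1.39 u60.5 z147.7 row [-9.9,0,1.1]
1.31 u50.6 z145.8 row [-9.8,0,1.9]
1.23 u41.0 z143.1 row [-9.6,0,2.7]
1.15 u31.6 z139.7 row [-9.4,0,3.4]
1.07 u22.5 z135.6 row [-9.1,0,4.2]
0.99 u13.8 z130.7 row [-8.7,0,4.9]
0.91 u5.4 z125.1 row [-8.3,0,5.6]
0.83 u-2.4 z118.9 row [-7.8,0,6.2]
0.75 u-9.7 z112.1 row [-7.3,0,6.8]
0.67 u-16.5 z104.8 row [-6.8,0,7.4]
0.59 u-22.6 z96.9 row [-6.1,0,7.9]
0.51 u-28.1 z88.5 row [-5.5,0,8.4]
0.43 u-33.0 z79.7 row [-4.8,0,8.8]
0.35 u-37.0 z70.6 row [-4.1,0,9.1]
0.27 u-40.4 z61.2 row [-3.4,0,9.4]
0.19 u-43.0 z51.5 row [-2.6,0,9.7]
0.11 u-44.8 z41.7 row [-1.8,0,9.8]
```

>>> {"method": "apply_moves", "body": {"rows": [[-11.5, 14.5, -5, 0, 0, 0.132, 1], [-9.5, 16, -5, 0, 0, 0.132, 1], [-7.5, 17, -5, 0, 0, 0.132, 1], [-5, 18, -5, 0, 0, 0.132, 1], [-2.5, 18.5, -5, 0, 0, 0.132, 1], [0, 18.5, 0, 0, 0, 0.132, 1], [2, 18.5, 0, 0, 0, 0.132, 1], [4.5, 18, 0, 0, 0, 0.132, 1]]}}

```text
clock: 11.85
ee_pos: [0.5929, -0.2172, 0.2147]
tcp_rot: [-3.059, -0.717, 0.0]
ft_force: [-0.1, 0.9, 0.1]
opening: 0.0005
```

>>> {"method": "apply_moves", "body": {"rows": [[7, 17, 0, 0, 0, 0.132, 1], [9, 16, 0, 0, 0, 0.132, 1], [11, 15, 0, 0, 0, 0.132, 1], [13, 13, 0, 0, 0, 0.132, 1], [0, 0, 0, 0, 0, 0, 1], [0, 0, 0, 0, 0, 0, 1], [0, 0, 0, 0, 0, 0, 1], [0, 0, 0, 0, 0, 0, 1]]}}

```text
clock: 12.65
ee_pos: [0.6474, -0.2651, 0.215]
tcp_rot: [-3.14, 0.095, -0.0]
ft_force: [0.5, 0.4, -0.0]
opening: 0.0002
```

```bash
python3 -c "
from h import *
st();print(uv())"; python3 shot.py scene s9 225 80 375 230 5
```

```text
t12.65 p [ 0.6474 -0.2651  0.215 ] yaw -0.061 tool z [ 1.e-04  1.e-04 -1.e+00] F [ 0.45  0.41 -0.  ] open 0.0002 q [ 0.45  0.55 -0.15  1.39  0.09  1.21 -1.35]
(np.float64(153.9637638775599), np.float64(0.45908471050327393), np.float64(215.03400541332374))
t12.70 p [ 0.6474 -0.2652  0.2151] yaw -0.061 tool z [ 2.e-04  1.e-04 -1.e+00] F [ 0.23 -0.    0.91] open 0.0002 q [ 0.45  0.55 -0.15  1.39  0.09  1.21 -1.35]
```

View pics/s9.png

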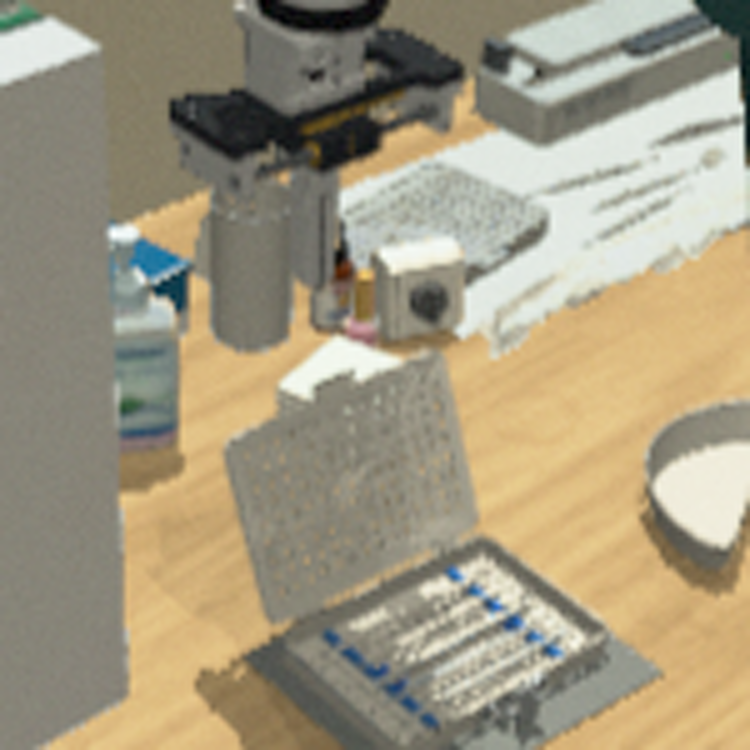

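The gripper hangs behind the lid, with its tip at about (315,285) and the lid lip at about (335,380). Next it comes down behind the lid and starts the swing.

>>> {"method": "apply_moves", "body": {"rows": [[0, 0, 15, 0, 0, 0, 1], [0, 0, 25, 0, 0, 0, 1], [0, 0, 22, 0, 0, 0, 1], [0, 0, 14, 0, 0, 0, 1], [-5, 0, 0, 0, 0, 0, 1], [-7, 0, 0, 0, 0, 0, 1], [-7, 0, 0, 0, 0, 0, 1], [-7, 0, 0, 0, 0, 0, 1]]}}

```text
clock: 13.5
ee_pos: [0.6215, -0.264, 0.14]
tcp_rot: [3.139, -0.098, 0.003]
ft_force: [1.6, 0.4, 0.3]
opening: 0.0005
```

```bash
python3 -c "
from h import *
st();print(uv())"
```

```text
t13.50 p [ 0.6215 -0.264   0.14  ] yaw -0.062 tool z [ 1.7e-03 -7.0e-04 -1.0e+00] F [1.62 0.39 0.3 ] open 0.0005 q [ 0.46  0.57 -0.15  1.53  0.1   1.04 -1.35]
(np.float64(128.08250912651633), np.float64(-0.05392610021155257), np.float64(139.99800829635046))
```

>>> {"method": "apply_moves", "body": {"rows": [[-9.5, 0, -3, 0, 0, 0, 1], [-9.5, 0, -3, 0, 0, 0, 1], [-10, 0, -2, 0, 0, 0, 1], [-10, 0, -1, 0, 0, 0, 1], [-10, 0, -0.5, 0, 0, 0, 1], [-10, 0, 0.5, 0, 0, 0, 1], [-10, 0, 1, 0, 0, 0, 1], [-10, 0, 2, 0, 0, 0, 1]]}}

```text
clock: 14.3
ee_pos: [0.542, -0.2588, 0.1447]
tcp_rot: [-3.14, 0.098, -0.0]
ft_force: [0.6, -0.9, -0.8]
opening: 0.0005
```

```bash
python3 -c "
from h import *
print(uv())";  python3 shot.py scene s10 225 80 375 230 5
```

```text
(np.float64(48.41111759296931), np.float64(0.37876524173385634), np.float64(144.670386489729))
t14.35 p [ 0.5406 -0.2589  0.1443] yaw -0.063 tool z [-1.2e-03  2.0e-04 -1.0e+00] F [-0.09 -0.44  0.04] open 0.0002 q [ 0.52  0.44 -0.16  1.73  0.08  0.98 -1.3 ]
```

View pics/s10.png

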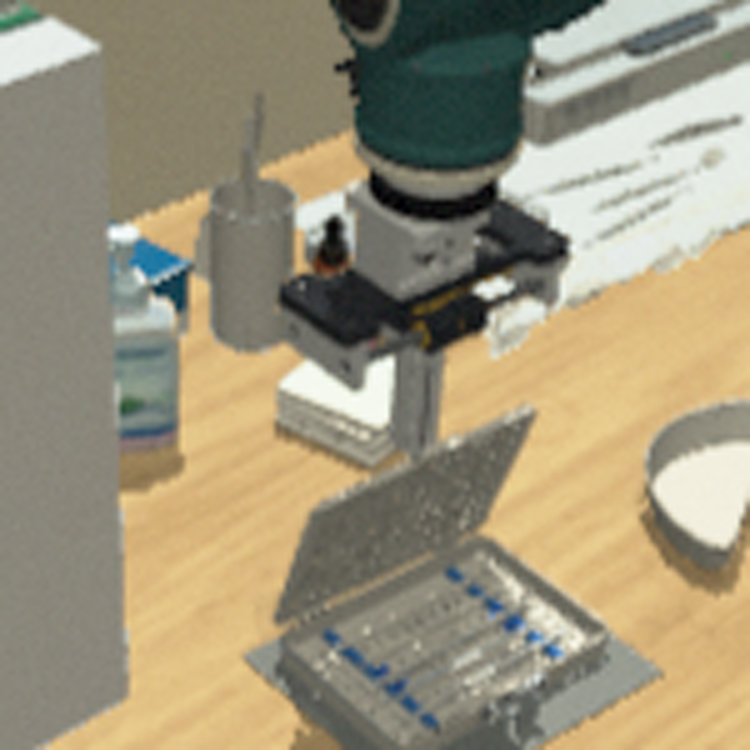

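The lid is now about 1.3 rad and follows the finger, whose tip is at about (415,450). Continuing the arc.

>>> {"method": "apply_moves", "body": {"rows": [[-8.5, 0, 2, 0, 0, 0, 1], [-9, 0, 3.5, 0, 0, 0, 1], [-9, 0, 4, 0, 0, 0, 1], [-8.5, 0, 5, 0, 0, 0, 1], [-8, 0, 5.5, 0, 0, 0, 1], [-8, 0, 6, 0, 0, 0, 1], [-7.5, 0, 7, 0, 0, 0, 1], [-6.5, 0, 7.5, 0, 0, 0, 1]]}}

```text
clock: 15.15
ee_pos: [0.4773, -0.2548, 0.1037]
tcp_rot: [-3.14, 0.098, 0.0]
ft_force: [1.0, 0.6, 0.3]
opening: 0.0003
```

```bash
python3 -c "
from h import *
print(uv());st()"
```

```text
(np.float64(-16.47723673009678), np.float64(0.47482372304899045), np.float64(103.69104225544403))
t15.15 p [ 0.4773 -0.2548  0.1037] yaw -0.062 tool z [-2.e-04  1.e-04 -1.e+00] F [0.95 0.59 0.29] open 0.0003 q [ 0.56  0.4  -0.15  1.91  0.08  0.84 -1.27]
```

>>> {"method": "apply_moves", "body": {"rows": [[-6, 0, 8, 0, 0, 0, 1], [-5.5, 0, 8, 0, 0, 0, 1], [-5, 0, 9, 0, 0, 0, 1], [-4, 0, 9, 0, 0, 0, 1], [-3.5, 0, 9, 0, 0, 0, 1], [-2.5, 0, 8, 0, 0, 0, 1], [0, 0, 0, 0, 0, 0, 1], [0, 0, 0, 0, 0, 0, 1]]}}

```text
clock: 15.95
ee_pos: [0.4516, -0.2532, 0.0532]
tcp_rot: [-3.14, 0.098, 0.0]
ft_force: [-0.3, -0.6, 0.4]
opening: 0.0004
```

```bash
python3 -c "
from h import *
print(uv())";  python3 shot.py scene s11 255 130 375 240 6
```

```text
(np.float64(-42.205967196555534), np.float64(0.5749433816755309), np.float64(53.24209546401073))
t16.00 p [ 0.4518 -0.2533  0.0535] yaw -0.062 tool z [ 2.e-04 -0.e+00 -1.e+00] F [ 0.4  -0.03 -0.24] open 0.0004 q [ 0.57  0.44 -0.14  1.99  0.09  0.71 -1.26]
```

View pics/s11.png

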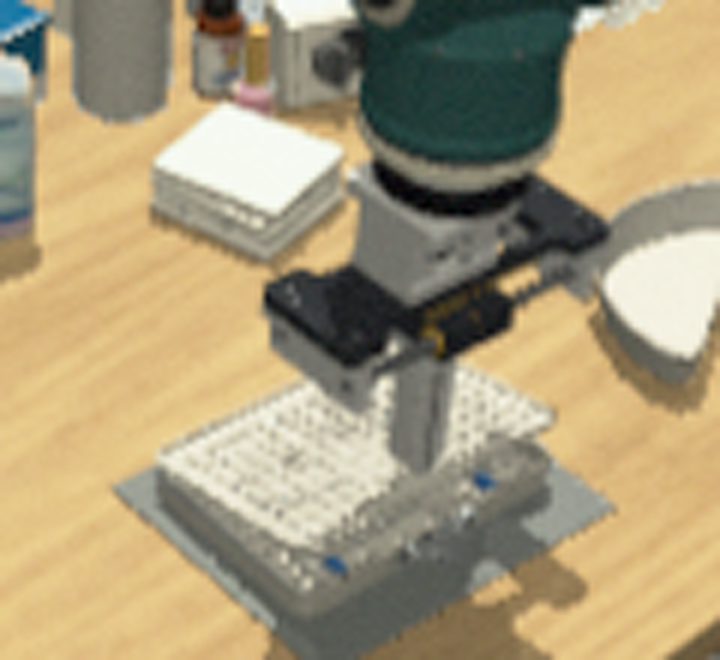

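>>> {"method": "apply_moves", "body": {"rows": [[-1.5, 0, 3, 0, 0, 0, 1], [-1.5, 0, 3, 0, 0, 0, 1], [0, 0, 2, 0, 0, 0, 1], [0, 0, 2, 0, 0, 0, 1], [0, 0, 1, 0, 0, 0, 1], [0, 0, 1, 0, 0, 0, 1], [0, 0, 0, 0, 0, 0, 1], [0, 0, 0, 0, 0, 0, 1]]}}

```text
clock: 16.8
ee_pos: [0.4486, -0.253, 0.0413]
tcp_rot: [-3.14, 0.098, 0.0]
ft_force: [-0.3, 0.6, -0.3]
opening: 0.0006
```

```bash
python3 -c "
from h import *
print(uv());st()"
```

```text
(np.float64(-45.24264060117958), np.float64(0.5722939641221825), np.float64(41.31413598544734))
t16.80 p [ 0.4486 -0.253   0.0413] yaw -0.062 tool z [-0.  0. -1.] F [-0.33  0.63 -0.28] open 0.0006 q [ 0.57  0.46 -0.14  2.01  0.1   0.69 -1.27]
```

>>> {"method": "apply_moves", "body": {"rows": [[0, 0, 0.5, 0, 0, 0, 1], [0, 0, 0.5, 0, 0, 0, 1], [0, 0, 0.5, 0, 0, 0, 1], [0, 0, 0.5, 0, 0, 0, 1], [0, 0, 0.5, 0, 0, 0, 1], [0, 0, 0, 0, 0, 0, 1], [0, 0, 0, 0, 0, 0, 1], [0, 0, 0, 0, 0, 0, 1]]}}

```text
clock: 17.6
ee_pos: [0.4485, -0.253, 0.0388]
tcp_rot: [-3.14, 0.098, 0.0]
ft_force: [-0.5, 0.2, -0.6]
opening: 0.0004
```

>>> {"method": "apply_moves", "body": {"rows": [[0, 0, 0.5, 0, 0, 0, 1], [0, 0, 0.5, 0, 0, 0, 1], [0, 0, 0.5, 0, 0, 0, 1], [0, 0, 0.5, 0, 0, 0, 1], [0, 0, 0, 0, 0, 0, 1], [0, 0, 0, 0, 0, 0, 1], [0, 0, 0, 0, 0, 0, 1], [0, 0, 0, 0, 0, 0, 1]]}}

```text
clock: 18.4
ee_pos: [0.4485, -0.253, 0.0368]
tcp_rot: [-3.14, 0.098, 0.0]
ft_force: [-0.9, 0.6, 0.4]
opening: 0.0008
```

>>> {"method": "apply_moves", "body": {"rows": [[0, 0, 0.5, 0, 0, 0, 1], [0, 0, 0.5, 0, 0, 0, 1], [0, 0, 0.5, 0, 0, 0, 1], [0, 0, 0.5, 0, 0, 0, 1], [0, 0, 0, 0, 0, 0, 1], [0, 0, 0, 0, 0, 0, 1], [0, 0, 0, 0, 0, 0, 1], [0, 0, 0, 0, 0, 0, 1]]}}

```text
clock: 19.2
ee_pos: [0.4486, -0.253, 0.0348]
tcp_rot: [-3.14, 0.098, -0.0]
ft_force: [-2.1, 0.6, 1.7]
opening: 0.0006
```

```bash
python3 shot.py scene s12 255 130 375 240 6
```

```text
t19.25 p [ 0.4486 -0.253   0.0348] yaw -0.062 tool z [ 1.e-04  0.e+00 -1.e+00] F [-0.61 -0.22  1.97] open 0.0005 q [ 0.57  0.47 -0.14  2.01  0.1   0.67 -1.27]
```

View pics/s12.png

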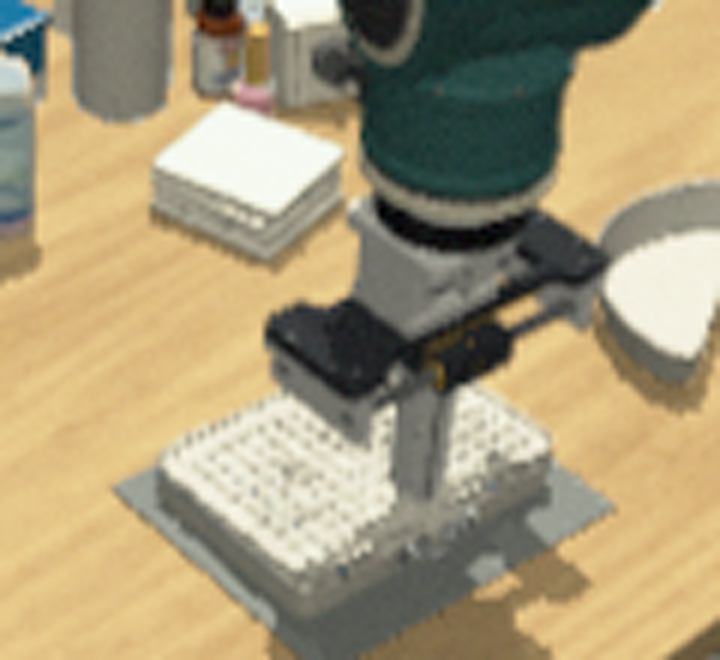

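>>> {"method": "apply_moves", "body": {"rows": [[0, 0, 0.3, 0, 0, 0, 1], [0, 0, 0.3, 0, 0, 0, 1], [0, 0, 0.3, 0, 0, 0, 1], [0, 0, 0.3, 0, 0, 0, 1], [0, 0, 0.3, 0, 0, 0, 1], [0, 0, 0, 0, 0, 0, 1], [0, 0, 0, 0, 0, 0, 1], [0, 0, 0, 0, 0, 0, 1]]}}

```text
clock: 20.05
ee_pos: [0.4485, -0.253, 0.0333]
tcp_rot: [-3.14, 0.098, 0.0]
ft_force: [-2.5, -0.4, 5.1]
opening: 0.0002
```

>>> {"method": "apply_moves", "body": {"rows": [[0, 0, 0.3, 0, 0, 0, 1], [0, 0, 0.3, 0, 0, 0, 1], [0, 0, 0.3, 0, 0, 0, 1], [0, 0, 0.3, 0, 0, 0, 1], [0, 0, 0, 0, 0, 0, 1], [0, 0, 0, 0, 0, 0, 1], [0, 0, 0, 0, 0, 0, 1], [0, 0, 0, 0, 0, 0, 1]]}}

```text
clock: 20.85
ee_pos: [0.4486, -0.253, 0.0321]
tcp_rot: [-3.14, 0.098, 0.0]
ft_force: [-0.4, 0.2, -0.1]
opening: 0.0003
```

>>> {"method": "apply_moves", "body": {"rows": [[0, 0, 0.3, 0, 0, 0, 1], [0, 0, 0.3, 0, 0, 0, 1], [0, 0, 0.3, 0, 0, 0, 1], [0, 0, 0, 0, 0, 0, 1], [0, 0, 0, 0, 0, 0, 1], [0, 0, 0, 0, 0, 0, 1], [0, 0, 0, 0, 0, 0, 1], [0, 0, 0, 0, 0, 0, 1]]}}

```text
clock: 21.65
ee_pos: [0.4485, -0.253, 0.0312]
tcp_rot: [-3.14, 0.098, 0.0]
ft_force: [0.8, 0.5, 0.3]
opening: 0.0003
```

```bash
python3 shot.py scene s13 275 165 355 240 9
```

```text
t21.70 p [ 0.4485 -0.253   0.0312] yaw -0.062 tool z [-0.e+00  1.e-04 -1.e+00] F [-1.03  0.49  1.03] open 0.0008 q [ 0.57  0.47 -0.14  2.01  0.1   0.66 -1.27]
```

View pics/s13.png

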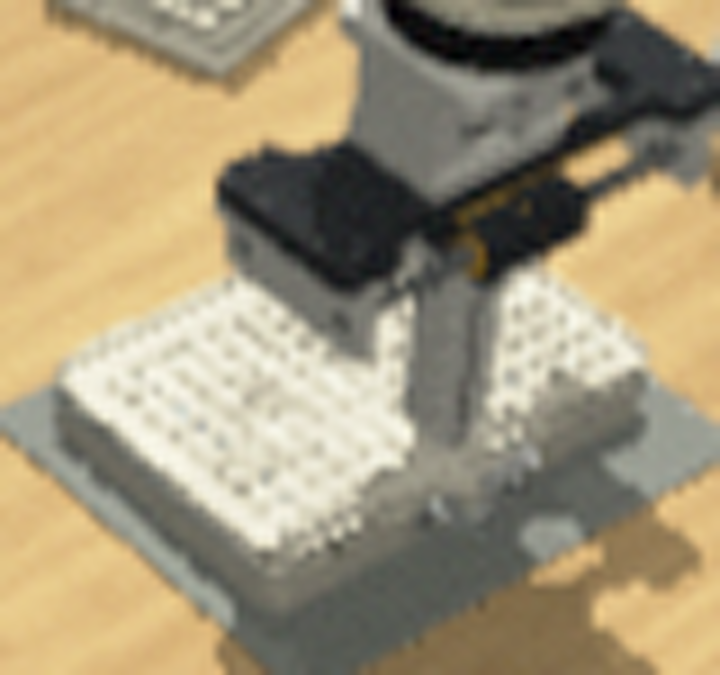

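>>> {"method": "apply_moves", "body": {"rows": [[0, 0, 0.3, 0, 0, 0, 1], [0, 0, 0.3, 0, 0, 0, 1], [0, 0, 0.2, 0, 0, 0, 1], [0, 0, 0, 0, 0, 0, 1], [0, 0, 0, 0, 0, 0, 1], [0, 0, 0, 0, 0, 0, 1], [0, 0, 0, 0, 0, 0, 1], [0, 0, 0, 0, 0, 0, 1]]}}

```text
clock: 22.5
ee_pos: [0.4485, -0.253, 0.0305]
tcp_rot: [-3.14, 0.098, 0.0]
ft_force: [-1.1, 0.4, 4.9]
opening: 0.0001
```

```bash
python3 -c "
from h import *
for i in range(3): ctrl.snapshot('scene'); st()"
```

```text
t22.55 p [ 0.4485 -0.253   0.0305] yaw -0.062 tool z [-0.  0. -1.] F [-2.42  0.41  5.91] open 0.0006 q [ 0.57  0.47 -0.14  2.01  0.1   0.66 -1.27]
t22.60 p [ 0.4485 -0.253   0.0305] yaw -0.062 tool z [-0.  0. -1.] F [-1.59  1.    4.48] open 0.0005 q [ 0.57  0.47 -0.14  2.01  0.1   0.66 -1.27]
t22.65 p [ 0.4485 -0.253   0.0305] yaw -0.062 tool z [-0.  0. -1.] F [-1.24  1.    5.2 ] open 0.0003 q [ 0.57  0.47 -0.14  2.01  0.1   0.66 -1.27]
```

>>> {"method": "apply_moves", "body": {"rows": [[0, 0, 0.2, 0, 0, 0, 1], [0, 0, 0, 0, 0, 0, 1], [0, 0, 0, 0, 0, 0, 1], [0, 0, 0, 0, 0, 0, 1], [0, 0, 0, 0, 0, 0, 1], [0, 0, 0, 0, 0, 0, 1], [0, 0, 0, 0, 0, 0, 1], [0, 0, 0, 0, 0, 0, 1]]}}

```text
clock: 23.45
ee_pos: [0.4485, -0.253, 0.0303]
tcp_rot: [-3.14, 0.098, 0.0]
ft_force: [-2.3, 0.4, 6.2]
opening: 0.0003
```

```bash
python3 -c "
from h import *
for i in range(3): ctrl.snapshot('scene'); st()"
```

```text
t23.50 p [ 0.4485 -0.253   0.0304] yaw -0.062 tool z [-0. -0. -1.] F [-2.09  0.44  5.85] open 0.0004 q [ 0.57  0.47 -0.14  2.01  0.1   0.66 -1.27]
t23.55 p [ 0.4485 -0.253   0.0303] yaw -0.062 tool z [-1.e-04  0.e+00 -1.e+00] F [-2.12  0.92  6.77] open 0.0007 q [ 0.57  0.47 -0.14  2.01  0.1   0.66 -1.27]
t23.60 p [ 0.4485 -0.253   0.0303] yaw -0.062 tool z [-0. -0. -1.] F [-2.1   0.64  6.58] open 0.0002 q [ 0.57  0.47 -0.14  2.01  0.1   0.66 -1.27]
```

>>> {"method": "apply_moves", "body": {"rows": [[0, 0, 0.2, 0, 0, 0, 1], [0, 0, 0, 0, 0, 0, 1], [0, 0, 0.1, 0, 0, 0, 1], [0, 0, 0, 0, 0, 0, 1], [0, 0, 0, 0, 0, 0, 1], [0, 0, 0, 0, 0, 0, 1], [0, 0, 0, 0, 0, 0, 1], [0, 0, 0, 0, 0, 0, 1]]}}

```text
clock: 24.4
ee_pos: [0.4485, -0.253, 0.0301]
tcp_rot: [3.14, -0.098, -0.0]
ft_force: [-1.4, 1.7, 8.1]
opening: 0.0001
```

```bash
python3 -c "
from h import *
for i in range(2): ctrl.snapshot('scene'); st()"
```

```text
t24.45 p [ 0.4485 -0.253   0.0301] yaw -0.062 tool z [-1.e-04  0.e+00 -1.e+00] F [-2.55  1.28  8.61] open 0.0005 q [ 0.57  0.47 -0.14  2.01  0.1   0.66 -1.27]
t24.50 p [ 0.4485 -0.253   0.0301] yaw -0.062 tool z [-0.  0. -1.] F [-2.71  0.71  8.21] open 0.0007 q [ 0.57  0.47 -0.14  2.01  0.1   0.66 -1.27]
```

>>> {"method": "apply_moves", "body": {"rows": [[0, 0, -0.3, 0, 0, 0, 1], [0, 0, -0.3, 0, 0, 0, 1], [0, 0, -0.3, 0, 0, 0, 1], [0, 0, -0.3, 0, 0, 0, 1], [0, 0, 0, 0, 0, 0, 1], [0, 0, 0, 0, 0, 0, 1], [0, 0, 0, 0, 0, 0, 1], [0, 0, 0, 0, 0, 0, 1]]}}

```text
clock: 25.3
ee_pos: [0.4485, -0.253, 0.031]
tcp_rot: [-3.14, 0.098, 0.0]
ft_force: [-0.7, -0.1, 0.3]
opening: 0.0004
```

>>> {"method": "apply_moves", "body": {"rows": [[0, 0, -2, 0, 0, 0, 1], [0, 0, -6, 0, 0, 0, 1], [0, 0, -15, 0, 0, 0, 1], [0, 0, -30, 0, 0, 0, 1], [0, 0, -40, 0, 0, 0, 1], [0, -30, -40, 0, 0, 0, 1], [0, -40, -20, 0, 0, 0, 1], [0, -40, 0, 0, 0, 0, 1]]}}

```text
clock: 26.1
ee_pos: [0.4566, -0.1425, 0.1875]
tcp_rot: [3.138, -0.099, 0.008]
ft_force: [1.4, -0.4, -0.8]
opening: 0.0003
```

>>> {"method": "apply_moves", "body": {"rows": [[0, -40, 0, 0, 0, 0, 1], [0, -40, 0, 0, 0, 0, 1], [0, -20, 0, 0, 0, 0, 1], [0, 0, 0, 0, 0, 0, 1], [0, 0, 0, 0, 0, 0, 1], [0, 0, 0, 0, 0, 0, 1], [0, 0, 0, 0, 0, 0, 1], [0, 0, 0, 0, 0, 0, 1]]}}

```text
clock: 26.9
ee_pos: [0.4615, -0.0441, 0.1841]
tcp_rot: [-3.14, 0.099, 0.0]
ft_force: [-0.2, 0.3, 0.2]
opening: 0.0005
```

```bash
cat > lid.py <<'E'
import sys
from h import *
tag=sys.argv[1]
for nm in('scene','top'):
    P=[];D=[]
    for i in range(6):
        p,d=ctrl.snapshot(nm);P.append(p.astype(float));D.append(d)
    p=np.mean(P,0);d=np.median(D,0);np.savez(f'pics/{tag}_{nm}.npz',p=p,d=d)
    x0,y0,x1,y1=(280,188,352,250) if nm=='top' else (275,165,355,240)
    cv2.imwrite(f'pics/{tag}_{nm}.png',cv2.resize(p[y0:y1,x0:x1,::-1].astype(np.uint8),None,fx=9,fy=8,interpolation=cv2.INTER_CUBIC))
    X=cloud(nm,d)[150:260,250:370].reshape(-1,3); a1=(X[:,:2]-C)@T;a2=(X[:,:2]-C)@N
    m=(abs(a1)<.085)&(a2>-.055)&(a2<.06)&(X[:,2]<.08)&(X[:,2]>.02)
    A=np.c_[a2[m],a1[m],np.ones(m.sum())];w=np.ones(m.sum(),bool)
    for _ in range(5):
        c=np.linalg.lstsq(A[w],X[m,2][w],rcond=None)[0];w=abs(X[m,2]-A@c)<.004
    print(nm,m.sum(),w.sum(),'slope theta',-c[0],'lateral',c[1],'z at u=-50',c@[-.05,0,1],'z at hinge',c@[.071,0,1])
    f=(a2<-.06)&(a2>-.12)&(X[:,2]>.034)&(X[:,2]<.06)&(abs(a1)<.03)
    print(' catch tab px',f.sum(),'u',a2[f].mean() if f.sum() else 0,'z',X[f,2].max() if f.sum() else 0)
st()
E
python3 lid.py L1
```

```text
scene 1129 1128 slope theta 0.02068507483824329 lateral 0.0006035811397301846 z at u=-50 0.0287731532364924 z at hinge 0.026270259181064962
 catch tab px 9 u -0.07747651459478538 z 0.04319447076465647
top 2110 2093 slope theta 0.021193792998238647 lateral 0.001281179548919497 z at u=-50 0.0286869487817883 z at hinge 0.026122499829001423
 catch tab px 19 u -0.07635770545846261 z 0.04228467093717613
t27.50 p [ 0.4616 -0.0434  0.1841] yaw -0.062 tool z [-1.e-04  1.e-04 -1.e+00] F [-0.28 -0.2   0.91] open 0.0006 q [ 0.31  0.17 -0.31  2.01  0.06  0.97 -1.66]
```

View pics/L1_scene.png

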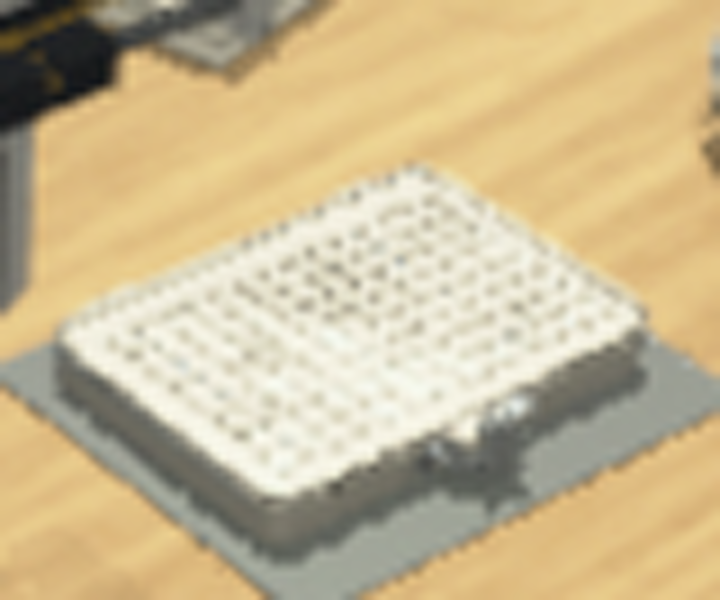

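View pics/L1_top.png

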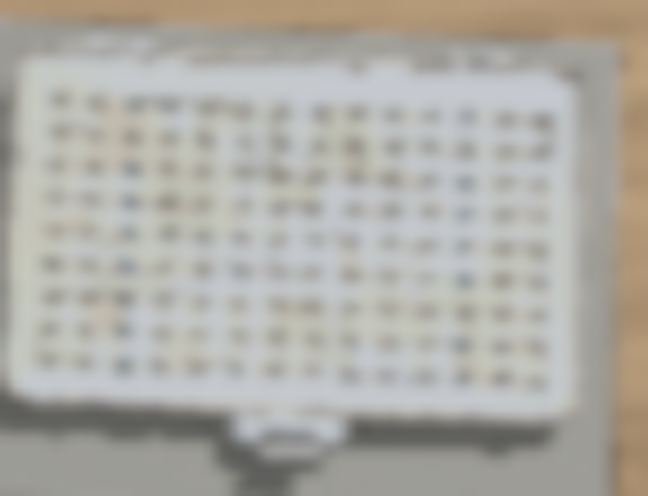

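```bash
python3 - <<'E'
from h import *
for nm,fs in(('scene',('scene0','avg_s','L1_scene')),('top',('top0','avg_t','L1_top'))):
    ims=[]
    for a in fs:
        z=np.load(f'pics/{a}.npz'); W=cloud(nm,z['d']); X=W.reshape(-1,3); a1=(X[:,:2]-C)@T;a2=(X[:,:2]-C)@N
        f=(a2<-.066)&(a2>-.12)&(X[:,2]>.034)&(X[:,2]<.06)&(abs(a1)<.03)
        print(a,f.sum(),'u mean %.4f min %.4f max %.4f'%(a2[f].mean(),a2[f].min(),a2[f].max()),'zmean',X[f,2].mean(),'zmax',X[f,2].max(),'a1',a1[f].min(),a1[f].max())
        x0,y0,x1,y1=(300,228,328,248) if nm=='top' else (315,205,345,232)
        I=z['p'][y0:y1,x0:x1,::-1].astype(np.uint8); ims.append(cv2.resize(I,None,fx=9,fy=18 if 0 else 9,interpolation=cv2.INTER_NEAREST))
        if a[0]!='s' or 1:
            print((W[y0:y1,(x0+x1)//2-1:(x0+x1)//2+2,2]*1000).round().astype(int).T.tolist())
    cv2.imwrite(f'pics/catch_{nm}.png',np.hstack(ims))
E
```

```text
scene0 9 u mean -0.0774 min -0.0797 max -0.0737 zmean 0.0413859154567822 zmax 0.04522721439311378 a1 -0.0074248610955941095 0.006401936821170187
[[11, 17, 17, 3, 7, 19, 22, 16, 11, 7, 10, 25, 38, 33, 31, 26, 19, 18, 15, 7, 5, 3, 5, 4, 2, 3, 3], [19, 18, 9, 5, 11, 22, 21, 8, 5, 909, 24, 41, 43, 27, 31, 24, 21, 15, 10, 4, 3, 2, 2, 3, 5, 6, -1], [21, 17, 11, 12, 22, 20, 14, 10, 7, 8, 25, 42, 40, 33, 24, 24, 14, 13, 3, 5, 2, 4, 3, 4, 6, 2, -1]]
avg_s 9 u mean -0.0770 min -0.0796 max -0.0749 zmean 0.04088306997066721 zmax 0.04221972136382986 a1 -0.010091074217536845 0.005843125948685586
[[13, 19, 17, 7, 8, 19, 20, 16, 8, 8, 7, 23, 40, 30, 31, 28, 23, 18, 13, 7, 4, 2, 4, 4, 5, 5, 2], [18, 18, 13, 8, 9, 17, 18, 8, 7, 7, 25, 42, 41, 29, 31, 24, 20, 16, 10, 3, 3, 4, 2, 4, 5, 4, 0], [19, 16, 13, 11, 19, 18, 14, 7, 8, 7, 23, 41, 41, 32, 29, 21, 16, 13, 4, 3, 3, 3, 5, 3, 3, 1, 1]]
L1_scene 9 u mean -0.0775 min -0.0813 max -0.0746 zmean 0.041533004617867374 zmax 0.04319447076465647 a1 -0.0091431775798195 0.007791511314980734
[[13, 28, 28, 27, 29, 29, 28, 31, 29, 29, 30, 29, 42, 32, 32, 28, 25, 17
[... 630 characters left out ...]
max -0.0723 zmean 0.039635113636222005 zmax 0.0424032366681859 a1 -0.009999921742933106 0.007303590351329174
[[7, 8, 9, 18, 20, 8, 6, 7, 8, 7, 5, 22, 14, 4, 36, 42, 42, 1, 4, 2], [7, 8, 7, 20, 19, 8, 9, 4, 9, 6, 5, 25, 12, 3, 35, 39, 41, 4, 7, 5], [6, 10, 8, 19, 18, 7, 5, 8, 8, 9, 9, 23, 15, 15, 14, 42, 41, 2, 3, 4]]
L1_top 19 u mean -0.0764 min -0.0796 max -0.0723 zmean 0.03981904427906249 zmax 0.04228467093717613 a1 -0.009898269328970323 0.007221690959383504
[[29, 29, 28, 28, 30, 31, 29, 30, 29, 30, 31, 28, 29, 28, 38, 42, 40, 1, 1, 4], [29, 27, 9, 30, 30, 26, 7, 31, 30, 30, 31, 28, 27, 30, 35, 41, 39, 3, 4, 3], [27, 25, 26, 31, 29, 27, 25, 29, 27, 31, 29, 29, 29, 28, 31, 41, 42, 1, 1, 2]]
```

View pics/catch_scene.png

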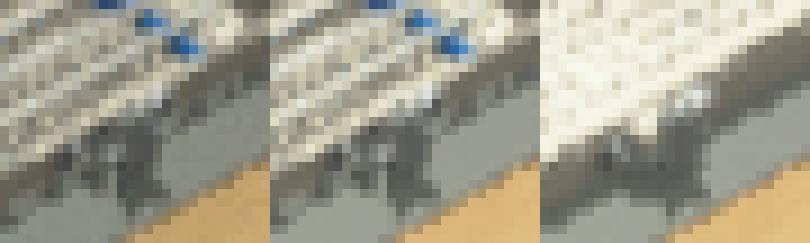

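View pics/catch_top.png

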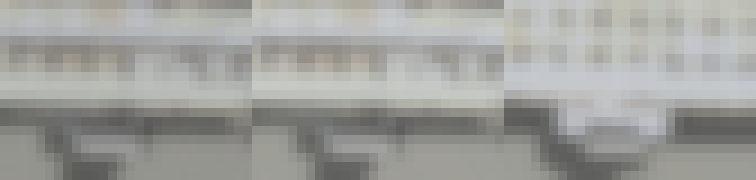

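```bash
python3 lid.py L2; python3 -c "
from h import *
print(ctrl.close_job())"
```

```text
scene 1124 1122 slope theta 0.018954752718981904 lateral 0.0008405824662498194 z at u=-50 0.02870661258884271 z at hinge 0.0264130875098459
 catch tab px 9 u -0.07680708157630621 z 0.041628156228400645
top 2111 2091 slope theta 0.021137154648476035 lateral 0.0017646001091383423 z at u=-50 0.02866462062130381 z at hinge 0.026107024908838206
 catch tab px 19 u -0.07573075618745226 z 0.04232527216375186
t28.10 p [ 0.4616 -0.0434  0.1841] yaw -0.062 tool z [-0.e+00  1.e-04 -1.e+00] F [-1.07 -0.11  0.42] open 0.0004 q [ 0.31  0.17 -0.31  2.01  0.06  0.97 -1.66]
the job is handed in; nothing more can be done
None
```

I laid the scaler in the middle place of the cassette, let go of it, swung the lid over and pressed it shut. I handed the job in at about 28 s with the arm clear of everything.

**Scaler:** after release it lies along the middle place between the V-clips. It is level, at the same height as its neighbours (about 19 mm measured), and it is gone from the tray.

**Lid:** I pressed it down in small steps. The largest force I read was 8.6 N, though I only read the force between steps. It eased to about 0 N as the lip passed the catch, then rose again, reaching about 5 N where the buffers should be. With the robot away, the lid stayed at about 0.02 rad, inside the range for a caught lid, in two looks about 0.6 s apart. The catch tab is back within about 1 mm of its open position, so it looks fully clicked rather than half caught.

**What disagreed:**
- The depth pictures taken before the scaler went in already showed a bar at instrument height in the middle place. Afterwards that bar was only wider, not taller. That fits a seated scaler, but I could not explain the earlier bar.
- The catch's first resistance came about 2–3 mm lower than its caught position would suggest.
- I saw the other tray items still in place in one picture after placing the scaler, and did not check them or the dish again after closing the lid.

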